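# Load the slide carrier under the scanner bridge and latch it

### The job

Load the slide scanner: with your fingertips, push the bright aluminium carrier with the two stained slides along the scanner's deck, nose first under the low bridge, until it is fully home against the two rubber stops, then swing the grey latch fully shut behind it. Keep the carrier flat on the deck all the way, never lifting or tipping it, and do not let the robot or the carrier knock the bridge. Leave everything else on the bench where it is, and finish clear of everything.

Things in the scene. Friction and masses are not known exactly. Their poses are not given: they have to be found in the camera images.
- carrier: Loaded slide carrier: aluminium plate 120 (x) x 64 (y) x 12 mm, 0.15 to 0.31 kg, loose on the scanner's deck, two glass slides with pink tissue in it. Origin at the centre of its underside; x points to its nose, the end that goes under the bridge. It starts short of the lane's mouth, nose towards the bridge, up to 20 mm off the lane's middle line and turned up to 0.25 rad.
- scanner: Slide scanner, a low white machine with a black deck, fixed on the bench. Origin on the bench under it; x points along the lane in the direction of pushing, z up. The flat deck is 40 mm above the bench and spans x -238 to 208, y -131 to 131 mm. From x = 75 mm white side cheeks stand at |y| above 101 mm, and from x = 156 mm the rear housing ends the deck; both rise 60 mm above the deck.
- lane_mouth (a point): Middle of the lane's mouth, on the deck at scanner x = 36, y = 0 mm. The flared lead-ins start here, about 97 mm apart, and narrow at 30 degrees each to the two aluminium guides, 67 mm apart and 8 mm high, which run from scanner x = 62 to 150 mm, where two rubber stops end the lane. Axes as the scanner's.
- bridge: The white optics bridge fixed across the lane, axes as the scanner's. Origin on the deck in the middle of the lane, at scanner x = 97.5 mm. It spans x -22.5 to 22.5 mm, is clear underneath for |y| below 57 mm with 16 mm headroom above the deck (4 mm over the plate), and its top is 60 mm above the deck.
- home (a point): Where the carrier's origin lies when it is fully home: on the deck, in the middle of the lane, at scanner x = 90 mm (the tail then stands at scanner x = 30 mm, 45 mm outside the bridge, and the nose at x = 150 mm touches the stops). Axes as the scanner's.
- nose (a point): Middle of the lower front edge of the carrier's nose, 60 mm ahead of the carrier's origin along its x.
- tail (a point): Top middle of the upstand at the carrier's tail (carrier x = -60 mm, 24 mm above its underside). The upstand is full width (64 mm), 6 mm thick, its outer face flush with the end of the plate; it is the place to push and stays outside the bridge.
- latch_pivot (a point): The vertical pivot of the latch at deck height, at scanner x = 21 mm, y = -60 mm (right of the lane when looking along the push). The pivot boss has radius 10 mm and is 19 mm high.
- latch_knob (a point): Top of the latch's finger knob, a grey upright pin of radius 7 mm standing 3 to 37 mm above the deck, at the outer end of the latch bar, 64 mm from the pivot.
- latch (a joint): Latch angle (rad). A grey bar 12 mm wide, 3 to 15 mm above the deck, turns about the pivot and stays where left; about 1 N at the knob moves it. 0 = shut, at its stop: bar across the lane to scanner +y, its front face 3 mm behind the tail of a carrier that is home. Grows anticlockwise from above: 1.57 = pointing along scanner -x, 2.75 = open stop. Starts between 2.1 and 2.6.
- spare_carrier: Bystander: an empty dark grey carrier of the same shape as the loaded one, on the bench. Origin under its centre.
- tissue_box: Bystander: white and green box 120 x 220 x 75 mm on the bench. Origin under its centre.
- tip_box: Bystander: blue box with a pale lid, 124 x 86 x 63 mm, on the bench. Origin under its centre.
- dish_stack: Bystander: stack of five clear square dishes, 100 x 100 x 55 mm, on the bench. Origin under its centre.
- slide_mailer: Bystander: small grey-blue box with a white lid, 97 x 34 x 33 mm, on the bench. Origin under its centre.
- forceps: Bystander: steel forceps about 130 mm long lying on the bench. Origin about the middle.
- wash_bottle: Bystander: white bottle with a red cap, 66 mm across, 150 mm high, on the bench. Origin under its centre.
- oil_bottle: Bystander: small amber bottle, 28 mm across, 62 mm high, standing on the scanner's deck left of the lane, in front of the bridge's left end. Origin under its centre.
There are look-alikes about, which are no part of the job. There is more than one size of the carrier; the job needs the smaller.

How it is judged:
By the outcome, as a careful person would: the job done as asked, in the order asked, and still so for the second after the job is handed in, with the robot touching nothing.
It also fails if it takes over 69 s, if anything falls off the work surface, if the arm or the gripper's body presses on something with over 40 N, if the wrist force passes 120 N, or if a joint passes its speed limit or range.

### The arm

A 6-joint arm with a two-finger parallel gripper is mounted at the origin on the work surface. World frame = base frame: x ahead of the robot, y to its left, z up, the work surface at z = 0. Lengths are in mm, angles in rad, forces in N, time in s.
With the tool pointing down it reaches from about 325 to 775 mm from the base axis. Payload 9.3 kg.
Tool frame: the origin (TCP) lies between the finger pads; the fingertips stand env.tip_extent ahead of it and the grasp point (between the pads) lies 5 mm behind it (env.tip_extent is the distance from the TCP to the fingertips, in mm); y points along the fingers, x is the direction in which the jaws open and shut, and the axes are right-handed (so a half turn about y gives the same grasp; the last joint's range is limited). The gripper opens to 85 mm and grips with 20 to 120 N. Pads are 22 mm wide; open, the fingers measure 114 mm over their backs; the gripper's body (76 mm by 85 mm) begins 54 mm behind the grasp point. The pads swing forward as they close: fully open they stand 13 mm farther back than shut.
Start: joints at [0.96, 0.259, 0.021, 1.334, 0, 1.418], TCP at [243.087, 493.361, 245.279] pointing down, gripper open.
Joint ranges: [-3.04, 3.04], [-0.91, 1.82], [-1.04, 1.36], [-1.92, 1.95], [-1.52, 1.45], [-3.14, 3.14]. Speed limits (rad/s): [2.22, 2.22, 2.79, 3.14, 3.14, 3.14].

### API

Orientations are given as a 3x3 rotation matrix whose columns are the frame's x, y, z axes.
In Python, from plant import telemetry, imaging, ticket, env gives the robot as it stands.
- The arm moves only by the tool step_arm, never from a script. Its argument "commands" is one flat list of numbers, 6 for each row, row after row: the shift along the world's x, y, z in m, then the turn, a rotation vector about the world's x, y, z in rad. In form: [x, y, z, rx, ry, rz, x, y, z, rx, ry, rz, ...]. A call has 1 to 20 rows; each row shifts and turns the commanded pose from where the row before left it; what a row does not reach is not made up. A row lasts 1/8 s, in which the tool goes at most 62.5 mm and 10.7 degrees, less where a joint would pass 70% of its speed; a pose out of reach is approached as far as the arm can. A call is refused whole if a number of a shift passes 0.0625 or a number of a turn 0.188, either way. A call with a gripper value outside its range is refused whole. "claw" is the opening, from -1 (shut) to 1 (fully open), set as the call begins (left out, the last holds). The fingers move at their own pace and stop on an object; the grip force is fixed at half the most. Time passes only in rows, so rows that do not move let the fingers close. It gives the time, the measured TCP pose, the force and the opening at its end, in the units of the state.
- telemetry.state(): the state, without advancing time (a new reading comes with each control period).
- imaging.camera(name): name is "side" or "top" or "wrist"; returns a dict with "color" (400x640x3 uint8, red, green, blue), "fovy" (degrees; the focal length in pixels is half the picture's height over the tangent of half this angle, whatever the lens; pixels are square), "cx", "cy" (the principal point, pixels), "D" ([k1, k2, p1, p2, k3] as OpenCV has them; the pictures are not rectified), "R" (3x3) and "t" (3): a world point X has camera coordinates R X + t. Camera axes: x right, y down, z forward; pixel columns grow to the right and rows downward; lengths in mm; the calibration is good to about 2 mm. A picture is of the moment at which its call begins. There is no depth.
- ticket.job_done(): hands the job in, once; it reports no verdict.
The state is a dict: "time_s": time; "joint_positions": joint angles; "dq": joint speeds; "joint_efforts": joint torques, N m; "tcp_pos": TCP position; "eef_rot": TCP orientation; "ft_force": force on the tool from outside, world axes, zero at the start; "wrist_torque": the same for the moment, N m; "opening": finger opening in mm.
Only numpy, scipy, OpenCV 4.12 (cv2) and the standard library are available. Lean on these libraries where they do the work, as an engineer would, in place of code of your own. Each camera call takes 0.05 s, during which the arm holds its last target.

## Working session

There is one attempt and no reset: what is moved stays moved. The work goes in short steps, Python scripts to look and compute and a tool call to move; the robot and the scene stay as the last step left them, time stands still between calls to the robot, and variables do not carry over. Pictures are saved under pics/ and viewed, and the job is handed in when it is done.

Besides the shell and the picture viewer there is one more tool, called after "Emit:" as name(argument=value, ...), one argument or row to a line, values as JSON. step_arm: Moves the arm, as the interface text tells. Its arguments: {"type":"object","properties":{"commands":{"type":"array"},"claw":{"type":"number"}},"required":["commands"]}

```bash
ls; mkdir -p pics; python3 - <<'E'
from plant import telemetry, imaging, ticket, env
import cv2, numpy as np, pickle
print(env.tip_extent, [a for a in dir(env) if a[0]!='_'])
print(telemetry.state())
for n in ["side","top","wrist"]:
    c=imaging.camera(n); pickle.dump(c,open(f'{n}0.pkl','wb'))
    cv2.imwrite(f'pics/{n}0.png',c['color'][:,:,::-1])
    print(n,c['fovy'],c['cx'],c['cy'],c['D'],c['R'],c['t'])
E
```

```text
pics
14.0 ['Unreachable', 'tip_extent']
{'time_s': 0.0, 'joint_positions': array([9.60381392e-01, 2.59205483e-01, 2.07264561e-02, 1.33372837e+00,
       1.39950690e-05, 1.41823606e+00]), 'dq': array([-0.00214804, -0.00109521, -0.00204017,  0.00068372,  0.00185892,
       -0.00126937]), 'joint_efforts': array([-2.48078850e-04, -5.55642450e+01,  3.44532967e+01,  1.38318227e-02,
       -2.55759805e-04, -2.10060671e-05]), 'tcp_pos': array([242.92867523, 493.12363852, 244.6450574 ]), 'eef_rot': array([[ 4.42024192e-01, -8.20305227e-04, -8.97002754e-01],
       [ 8.97002048e-01, -1.14822542e-03,  4.42024894e-01],
       [-1.39255670e-03, -9.99999004e-01,  2.28272054e-04]]), 'ft_force': array([ 0.42825152,  0.2097507 , -0.2251236 ]), 'wrist_torque': array([0.00207976, 0.02917445, 0.01072958]), 'opening': 85.5058968631714}
side 53.928621214137195 321.24868456928084 197.80095126074048 [0.00588774 0.         0.         0.         0.        ] [[ 0.84730405 -0.53104024 -0.00849208]
 [-0.34457898 -0.5374869  -0.76965782]
 [ 0.40415489  0.65506038 -0.63840013]] [-437.16968345  271.36399644 1073.07023509]
top 48.78143251653438 318.14951243397167 204.8736873638992 [0.01446993 0.         0.         0.         0.        ] [[-0.02067743 -0.99965405  0.01625501]
 [-0.988568    0.01801398 -0.14969574]
 [ 0.14935114 -0.01916451 -0.98859848]] [  36.55816959  524.97778486 1508.28687177]
wrist 63.32788113864157 319.4037339506405 206.1725047709176 [0.01117085 0.         0.         0.         0.        ] [[ 4.41838908e-01  8.97094024e-01 -8.31277351e-04]
 [ 8.60825546e-01 -4.23714688e-01  2.81860325e-01]
 [ 2.52502989e-01 -1.25252443e-01 -9.59455088e-01]] [-548.72633963  -37.8302179   378.16446864]
```

View pics/top0.png

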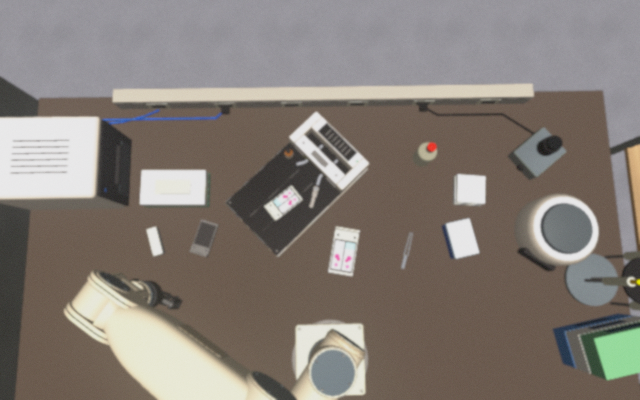

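View pics/side0.png

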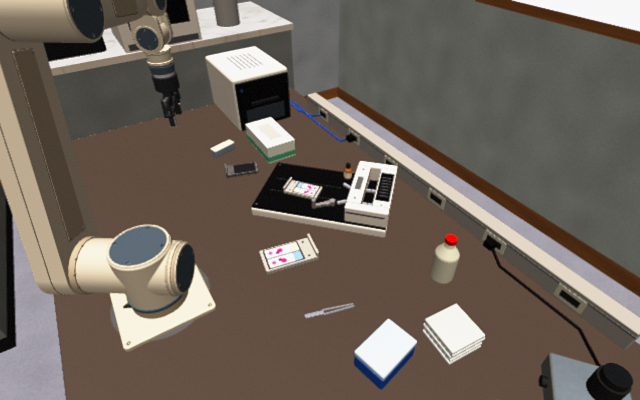

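View pics/wrist0.png

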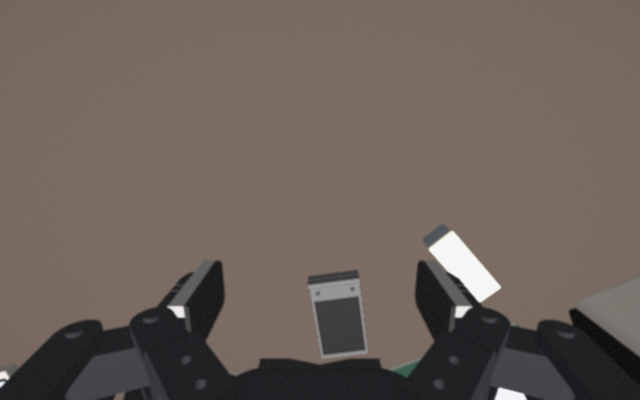

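```bash
cat > h.py <<'E'
import numpy as np, cv2, pickle
def K(c):
    f=200/np.tan(np.radians(c['fovy'])/2); return np.array([[f,0,c['cx']],[0,f,c['cy']],[0,0,1.]])
def cast(c,px,z):
    px=np.array(px,float).reshape(-1,1,2)
    u=cv2.undistortPoints(px,K(c),np.array(c['D'])).reshape(-1,2)
    R=np.array(c['R']);t=np.array(c['t']); C=-R.T@t
    d=np.c_[u,np.ones(len(u))]@R
    s=(z-C[2])/d[:,2]
    return C+d*s[:,None]
def proj(c,X):
    X=np.array(X,float).reshape(-1,3)
    return cv2.projectPoints(X,cv2.Rodrigues(np.array(c['R']))[0],np.array(c['t']),K(c),np.array(c['D']))[0].reshape(-1,2)
def crop(c,x0,y0,x1,y1,s,name):
    im=c['color'][y0:y1,x0:x1,::-1]
    cv2.imwrite(name,cv2.resize(im,None,fx=s,fy=s,interpolation=cv2.INTER_CUBIC))
E
python3 - <<'E'
from h import *
c=pickle.load(open('top0.pkl','rb')); crop(c,220,100,380,265,3.6,'pics/top0z.png') if 0 else crop(c,220,102,380,262,3.7,'pics/top0z.png')
c=pickle.load(open('side0.pkl','rb')); crop(c,245,150,405,240,5,'pics/side0z.png')
E
```

```text
(no output)
```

View pics/top0z.png

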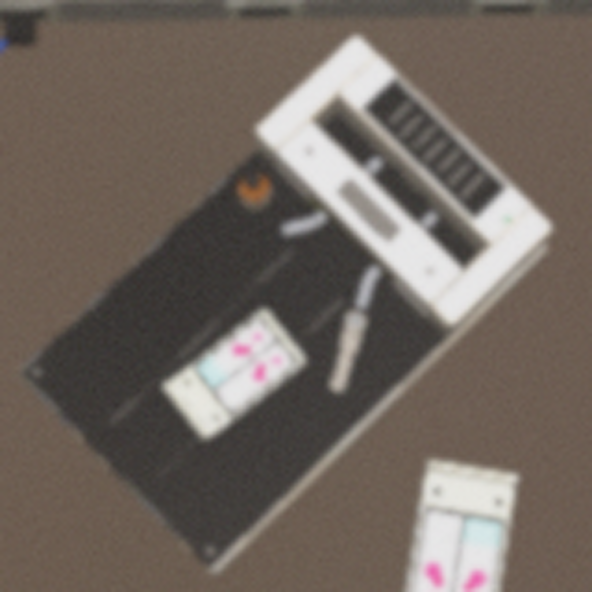

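View pics/side0z.png

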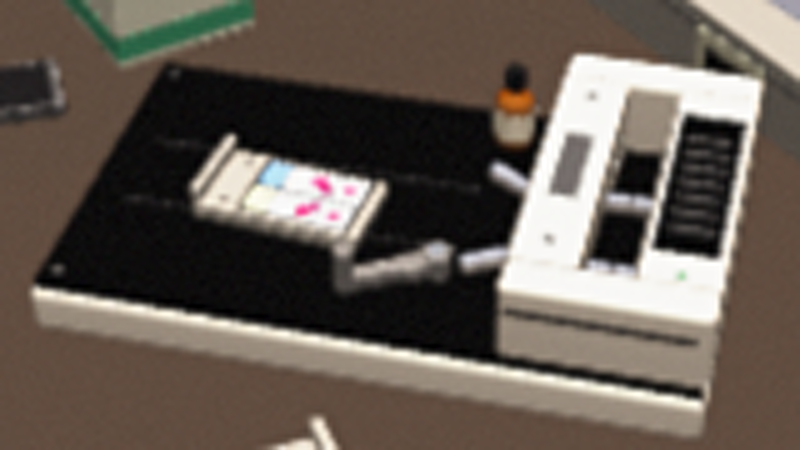

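```bash
cat > fit0.py <<'E'
from h import *
from scipy.optimize import least_squares
top=pickle.load(open('top0.pkl','rb')); side=pickle.load(open('side0.pkl','rb'))
M={'fl':(-238,131,40),'fr':(-238,-131,40),'hfl':(75,131,100),'hfr':(75,-131,100),'hbl':(208,131,100),'hbr':(208,-131,100)}
T=lambda p:(p[0]/3.7+220-.36,p[1]/3.7+102-.36)
S=lambda p:(p[0]/5+245-.4,p[1]/5+150-.4)
to={'fl':(22,371),'fr':(213,560),'hfl':(257,130),'hbl':(357,35),'hbr':(552,228),'hfr':(447,325)}
so={'fl':(165,65),'fr':(35,287),'hfl':(575,55),'hbl':(762,82),'hbr':(712,322),'hfr':(498,290)}
def W(p,X): 
    X=np.array(X,float);c,s=np.cos(p[2]),np.sin(p[2])
    return np.c_[p[0]+c*X[:,0]-s*X[:,1],p[1]+s*X[:,0]+c*X[:,1],X[:,2]]
def res(p,cams=('t','s')):
    r=[]
    if 't' in cams: r.append(proj(top,W(p,[M[k] for k in to]))-[T(to[k]) for k in to])
    if 's' in cams: r.append(proj(side,W(p,[M[k] for k in so]))-[S(so[k]) for k in so])
    return np.concatenate(r).ravel()
a=cast(top,[T(to['fl']),T(to['fr'])],40); print(a)
c=cast(top,[(300,180)],40)[0]
if __name__=='__main__':
  for cams in ('t','s','ts'):
    s=least_squares(res,[c[0],c[1],-.8],args=(cams,)); print(cams,s.x,s.cost); 
  print(s.fun.reshape(-1,2).round(1))
  p=s.x
  # carrier corners top at z=52 plate-nose; upstand top z=64
  cp=[(272,310),(308,358),(208,440),(162,385)]
  for z in (52,64):
    q=cast(top,[T(k) for k in cp],z)[:,:2]-p[:2]
    R=np.array([[np.cos(p[2]),-np.sin(p[2])],[np.sin(p[2]),np.cos(p[2])]]); print(z,(q@R).round(1))
  sp=[S(k) for k in [(232,137),(385,183),(352,243),(193,190)]]
  print((cast(side,sp,64)[:,:2]-p[:2])@R); print((cast(side,sp,52)[:,:2]-p[:2])@R)
  print('world', W(p,[(-100,0,40),(90,0,40),(21,-60,40)]))
E
python3 fit0.py
```

```text
[[541.84379325 349.71536536  40.        ]
 [360.49740866 170.79455732  40.        ]]
t [611.42656529  89.7521547   -0.81625747] 5.7842928781055
s [608.04045067  88.5397412   -0.81268506] 1.1100812168958043
ts [610.0109955   89.63378176  -0.81484881] 8.121231653466452
[[-0.8 -0. ]
 [-0.6  2.7]
 [-0.7 -0.4]
 [-0.1 -0.5]
 [ 0.8 -0. ]
 [ 1.7  0.5]
 [ 0.2 -0.4]
 [-0.2 -1.2]
 [ 0.2 -0.4]
 [ 0.4 -0.6]
 [ 1.   0.3]
 [ 0.2 -0.4]]
52 [[ -27.7    4.2]
 [ -35.4  -52.6]
 [-156.2  -43. ]
 [-151.2   24.7]]
64 [[ -29.     2.1]
 [ -36.6  -54.2]
 [-156.5  -44.7]
 [-151.5   22.5]]
[[-148.52264653   22.55516391]
 [ -30.76693059   -2.30871078]
 [ -35.70549752  -69.58763443]
 [-155.61559573  -41.3837378 ]]
[[-154.19134495   37.76649387]
 [ -34.7252921    12.54148509]
 [ -39.73558899  -55.71462786]
 [-161.38731533  -27.10108517]]
world [[541.41315409 162.3959708   40.        ]
 [671.74905277  24.14781162  40.        ]
 [580.75922877  33.19501721  40.        ]]
```

```bash
python3 - <<'E'
from h import *
w=pickle.load(open('wrist0.pkl','rb'))
R=np.array(w['R']);t=np.array(w['t']);C=-R.T@t
from plant import telemetry
s=telemetry.state();E=s['eef_rot'];p=s['tcp_pos']
print(s['time_s'],C,'cam in tool',E.T@(C-p)); print('look dir in tool',E.T@R[2],'right in tool',E.T@R[0],E.T@R[1])
print(proj(w,[p+E@np.array([x,14,0]) for x in(-42,0,42)]))
E
```

```text
0.15 [179.52620605 523.59592479 373.03851733] cam in tool [  -0.91107605 -128.22654289   70.37633814]
look dir in tool [ 2.58579487e-04  9.59419298e-01 -2.81983232e-01] right in tool [ 9.99999960e-01 -2.16735503e-04  1.79582498e-04] [ 1.11179137e-04 -2.81983267e-01 -9.59419316e-01]
[[233.9629353  263.1096767 ]
 [321.20443335 263.07143298]
 [408.44251223 263.12494787]]
```

Emit:
step_arm(
  commands=[0.028, -0.04, 0, 0, 0, 0.1213, 0.028, -0.04, 0, 0, 0, 0.1213, 0.028, -0.04, 0, 0, 0, 0.1213, 0.028, -0.04, 0, 0, 0, 0.1213, 0.028, -0.04, 0, 0, 0, 0.1213, 0.028, -0.04, 0, 0, 0, 0.1213, 0.028, -0.04, 0, 0, 0, 0.1213, 0.028, -0.04, 0, 0, 0, 0.1213, 0.028, -0.04, 0, 0, 0, 0.1213, 0.028, -0.04, 0, 0, 0, 0.1213, 0, 0, 0, 0, 0, 0, 0, 0, 0, 0, 0, 0],
)

```text
time_s: 1.65
tcp_pos: [522.8, 93.3, 245.0]
eef_rot: [[-0.684, -0.001, -0.729], [0.729, 0.0, -0.684], [0.001, -1.0, 0.001]]
ft_force: [-0.2, 0.0, -0.5]
opening: 85.5
```

```bash
cat > shot.py <<'E'
import sys
from h import *
from plant import telemetry, imaging
def shot(n,tag):
    c=imaging.camera(n); pickle.dump(c,open(f'{n}{tag}.pkl','wb')); cv2.imwrite(f'pics/{n}{tag}.png',c['color'][:,:,::-1]); return c
if __name__=='__main__':
    for n in sys.argv[2:]: shot(n,sys.argv[1])
    s=telemetry.state(); print(s['time_s'],s['tcp_pos'].round(1),s['eef_rot'].round(3).tolist(),s['ft_force'].round(1),s['opening'])
E
python3 shot.py 1 wrist
```

```text
1.7 [522.6  93.8 245.1] [[-0.685, -0.001, -0.729], [0.729, 0.0, -0.685], [0.001, -1.0, 0.0]] [-0.3  0.5  0.4] 85.2806987221887
```

View pics/wrist1.png

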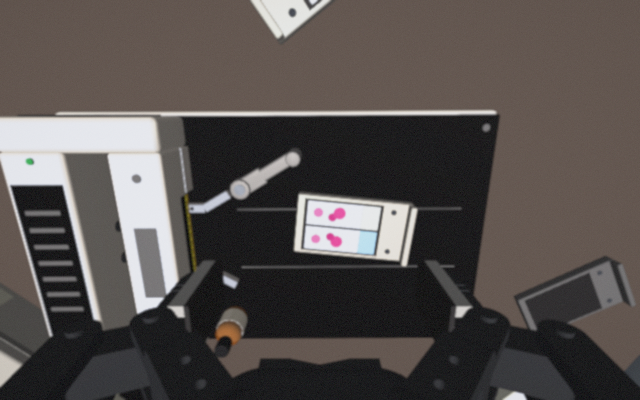

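```bash
python3 - <<'E'
from h import *
c=pickle.load(open('wrist1.pkl','rb')); crop(c,180,100,340,250,5,'pics/w1a.png') if 0 else crop(c,180,105,340,225,5,'pics/w1a.png'); crop(c,280,175,440,285,5,'pics/w1b.png')
g=c['color'].astype(int).sum(2)
for x in (250,320,390,450): print('col',x,[(y,g[y,x]) for y in range(106,122)])
for x in (260,320,390): print('col',x,[(y,g[y,x]) for y in range(330,345)])
for y in (130,180,230,280): print('row',y,[(x,g[y,x]) for x in range(472,502)][::1])
E
```

```text
col 250 [(106, np.int64(266)), (107, np.int64(268)), (108, np.int64(274)), (109, np.int64(280)), (110, np.int64(320)), (111, np.int64(441)), (112, np.int64(601)), (113, np.int64(671)), (114, np.int64(671)), (115, np.int64(562)), (116, np.int64(340)), (117, np.int64(148)), (118, np.int64(86)), (119, np.int64(65)), (120, np.int64(101)), (121, np.int64(77))]
col 320 [(106, np.int64(276)), (107, np.int64(268)), (108, np.int64(267)), (109, np.int64(280)), (110, np.int64(346)), (111, np.int64(490)), (112, np.int64(620)), (113, np.int64(663)), (114, np.int64(594)), (115, np.int64(418)), (116, np.int64(224)), (117, np.int64(100)), (118, np.int64(74)), (119, np.int64(84)), (120, np.int64(72)), (121, np.int64(91))]
col 390 [(106, np.int64(276)), (107, np.int64(280)), (108, np.int64(278)), (109, np.int64(299)), (110, np.int64(416)), (111, np.int64(564)), (112, np.int64(655)), (113, np.int64(666)), (114, np.int64(566)), (115, np.int64(358)), (116, np.int64(157)), (117, np.int64(91)), (118, np.int64(89)), (119, np.int64(84)), (120, np.int64(76)), (121, np.int64(81))]
col 450 [(106, np.int64(273))
[... 3257 characters left out ...]
nt64(275)), (501, np.int64(271))]
row 280 [(472, np.int64(86)), (473, np.int64(67)), (474, np.int64(103)), (475, np.int64(162)), (476, np.int64(227)), (477, np.int64(266)), (478, np.int64(272)), (479, np.int64(267)), (480, np.int64(275)), (481, np.int64(270)), (482, np.int64(274)), (483, np.int64(270)), (484, np.int64(272)), (485, np.int64(271)), (486, np.int64(271)), (487, np.int64(275)), (488, np.int64(265)), (489, np.int64(273)), (490, np.int64(272)), (491, np.int64(272)), (492, np.int64(269)), (493, np.int64(270)), (494, np.int64(272)), (495, np.int64(268)), (496, np.int64(270)), (497, np.int64(269)), (498, np.int64(267)), (499, np.int64(268)), (500, np.int64(271)), (501, np.int64(270))]
```

View pics/w1a.png

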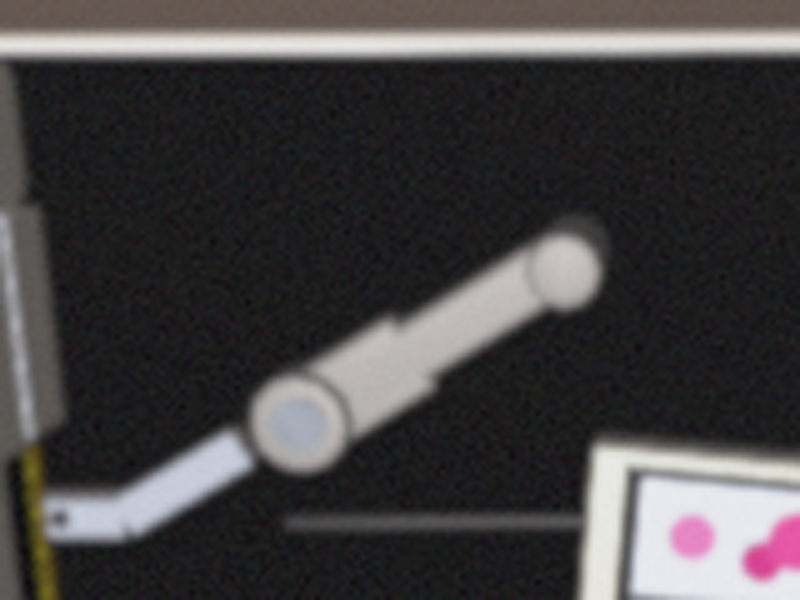

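View pics/w1b.png

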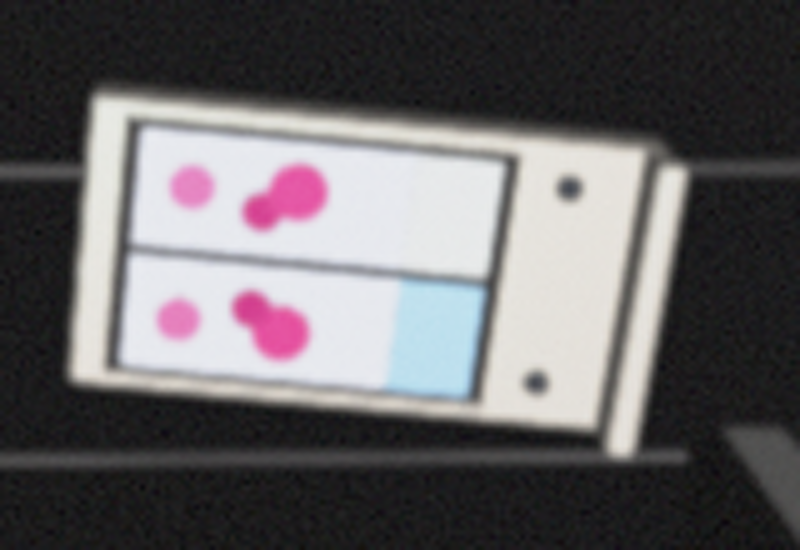

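```bash
python3 - <<'E'
from h import *
from scipy.optimize import least_squares
c=pickle.load(open('wrist1.pkl','rb'))
r=cast(c,[(250,116.2),(320,115.5),(390,115.2),(450,114.9)],40)[:,:2]
l=cast(c,[(260,338.2),(320,337.9),(390,337.5)],40)[:,:2]
f=cast(c,[(497.3,130),(489.8,180),(482.6,230),(475.4,280)],40)[:,:2]
piv=cast(c,[(239.6,189)],59)[:,:2]
def loc(p,X):
    R=np.array([[np.cos(p[2]),-np.sin(p[2])],[np.sin(p[2]),np.cos(p[2])]]); return (X-p[:2])@R
def res(p): return np.r_[loc(p,r)[:,1]+131,loc(p,l)[:,1]-131,loc(p,f)[:,0]+238,(loc(p,piv)-[21,-60]).ravel()]
s=least_squares(res,[609,89,-.814]);p=s.x;print(p,s.fun.round(1))
np.save('scan.npy',p)
k=cast(c,[(292.8,158.6)],77)[:,:2]; kl=loc(p,k)[0]; print('knob',kl,np.arctan2(-(kl[0]-21),kl[1]+60), np.hypot(kl[0]-21,kl[1]+60))
n=loc(p,cast(c,[(298.2,193.2),(294,251)],52)[:,:2]); t=loc(p,cast(c,[(417.2,208.2),(406.8,266)],64)[:,:2])
print(n,t); m=n.mean(0)-t.mean(0); print(np.linalg.norm(m),np.linalg.norm(n[0]-n[1]),np.linalg.norm(t[0]-t[1]),'yaw',np.arctan2(m[1],m[0]),'ctr',(n.mean(0)+t.mean(0))/2)
ln=loc(p,cast(c,[(237,209),(460,209),(242,267.5),(453,266.5)],40)[:,:2]);print(ln)
E
```

```text
[610.16834463  91.90741215  -0.81475724] [ 1.4  0.8  0.8  0.7 -0.9 -1.1 -1.5  0.5  0.5  0.2  0.1 -1.3 -0.3]
knob [-35.41231369 -92.86846986] 2.0983585991839186 65.2892444952561
[[-37.98532053 -54.06982255]
 [-32.14380712   9.9794679 ]] [[-156.90426763  -41.38803919]
 [-151.19854245   21.96289855]]
119.62425162332869 64.3151217540634 63.607362881615764 yaw -0.10327804050877835 ctr [-94.55798443 -15.87887382]
[[  28.8228137   -33.75830393]
 [-210.3211953   -33.14572471]
 [  28.24411724   35.47813245]
 [-210.50329579   34.79627831]]
```

Emit:
step_arm(
  commands=[-0.017, 0.011, -0.02, 0, 0, 0, -0.0165, 0.011, -0.03, 0, 0, 0, 0, 0, -0.04, 0, 0, 0, 0, 0, -0.04, 0, 0, 0, 0, 0, -0.03, 0, 0, 0, 0, 0, 0, 0, 0, 0, 0, 0, 0, 0, 0, 0],
  claw=0.65,
)

```text
time_s: 2.58
tcp_pos: [489.9, 116.0, 86.6]
eef_rot: [[-0.686, 0.001, -0.728], [0.728, 0.0, -0.686], [-0.001, -1.0, -0.001]]
ft_force: [0.0, 0.1, 0.5]
opening: 70.6
```

```bash
python3 shot.py 2 wrist side; python3 - <<'E'
from h import *
c=pickle.load(open('side2.pkl','rb')); crop(c,235,110,395,230,5,'pics/side2z.png')
E
```

```text
2.675 [490.3 115.7  86.8] [[-0.686, 0.002, -0.728], [0.728, 0.0, -0.686], [-0.002, -1.0, -0.002]] [0.1 0.5 1. ] 70.34016194595661
```

View pics/wrist2.png

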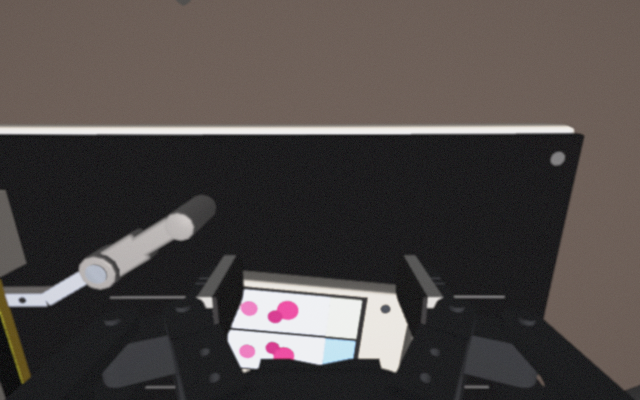

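View pics/side2z.png

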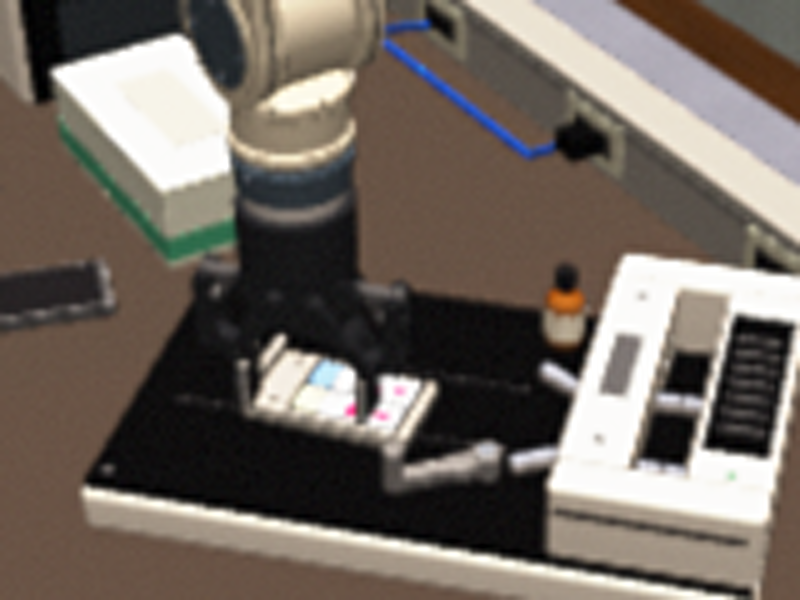

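```bash
python3 - <<'E'
from h import *
c=pickle.load(open('side2.pkl','rb')); p=np.load('scan.npy')
R=np.array([[np.cos(p[2]),-np.sin(p[2])],[np.sin(p[2]),np.cos(p[2])]])
t=np.array([490.1,115.8]); print('tcp',(t-p[:2])@R)
for z in (68,72,76,80,84,88): print(z,((cast(c,[(284,192),(307,193.6)],z)[:,:2]-p[:2])@R).round(1).tolist())
w=pickle.load(open('wrist2.pkl','rb'))
for z in (68,72,76,80,84): print(z,((cast(w,[(230,256),(409,256)],z)[:,:2]-p[:2])@R).round(1).tolist())
E
```

```text
tcp [-99.75556124 -70.96542213]
68 [[-141.8, -69.7], [-64.9, -59.3]]
72 [[-140.0, -74.4], [-63.4, -64.0]]
76 [[-138.1, -79.0], [-61.9, -68.7]]
80 [[-136.2, -83.7], [-60.4, -73.4]]
84 [[-134.4, -88.3], [-58.9, -78.1]]
88 [[-132.5, -93.0], [-57.4, -82.8]]
68 [[-54.3, -74.1], [-142.7, -74.2]]
72 [[-55.5, -76.0], [-141.5, -76.0]]
76 [[-56.7, -77.9], [-140.3, -77.9]]
80 [[-57.9, -79.8], [-139.1, -79.8]]
84 [[-59.2, -81.6], [-137.9, -81.7]]
```

Emit:
step_arm(
  commands=[0, 0, -0.015, 0, 0, 0, 0, 0, -0.012, 0, 0, 0, 0, 0, -0.003, 0, 0, 0, 0, 0, 0, 0, 0, 0],
)

```text
time_s: 3.18
tcp_pos: [489.7, 115.3, 55.4]
eef_rot: [[-0.685, -0.0, -0.728], [0.728, 0.0, -0.685], [0.0, -1.0, 0.0]]
ft_force: [-0.5, 0.5, 0.3]
opening: 70.4
```

Emit:
step_arm(
  commands=[0, 0, -0.002, 0, 0, 0, 0, 0, 0, 0, 0, 0],
)

```text
time_s: 3.42
tcp_pos: [489.7, 115.4, 53.4]
eef_rot: [[-0.685, 0.0, -0.728], [0.728, 0.0, -0.685], [-0.0, -1.0, -0.0]]
ft_force: [0.1, -0.2, 0.8]
opening: 71.1
```

Emit:
step_arm(
  commands=[0, 0, -0.002, 0, 0, 0, 0, 0, 0, 0, 0, 0],
)

```text
time_s: 3.68
tcp_pos: [489.5, 115.4, 51.2]
eef_rot: [[-0.685, -0.0, -0.728], [0.728, -0.0, -0.685], [0.0, -1.0, 0.0]]
ft_force: [0.1, 0.4, 0.7]
opening: 70.6
```

Emit:
step_arm(
  commands=[0, 0, -0.002, 0, 0, 0, 0, 0, 0, 0, 0, 0],
)

```text
time_s: 3.92
tcp_pos: [489.5, 115.4, 49.1]
eef_rot: [[-0.685, -0.0, -0.728], [0.728, -0.0, -0.685], [0.0, -1.0, 0.0]]
ft_force: [-0.1, -0.6, 0.3]
opening: 70.4
```

Emit:
step_arm(
  commands=[0, 0, -0.001, 0, 0, 0, 0, 0, 0, 0, 0, 0],
)

```text
time_s: 4.18
tcp_pos: [489.6, 115.4, 48.2]
eef_rot: [[-0.685, -0.0, -0.728], [0.728, -0.0, -0.685], [0.0, -1.0, 0.0]]
ft_force: [0.4, -0.3, 0.2]
opening: 70.5
```

Emit:
step_arm(
  commands=[0, 0, -0.001, 0, 0, 0, 0, 0, 0, 0, 0, 0],
)

```text
time_s: 4.42
tcp_pos: [489.5, 115.3, 47.2]
eef_rot: [[-0.685, -0.0, -0.728], [0.728, -0.0, -0.685], [0.0, -1.0, 0.0]]
ft_force: [0.5, 0.8, -0.3]
opening: 70.7
```

Emit:
step_arm(
  commands=[0, 0, -0.001, 0, 0, 0, 0, 0, 0, 0, 0, 0],
)

```text
time_s: 4.68
tcp_pos: [489.6, 115.4, 46.2]
eef_rot: [[-0.685, -0.0, -0.728], [0.728, 0.0, -0.685], [0.0, -1.0, 0.0]]
ft_force: [-0.5, -0.1, -0.1]
opening: 70.4
```

```bash
python3 shot.py 3 wrist side; python3 - <<'E'
from h import *
c=pickle.load(open('side3.pkl','rb')); crop(c,265,160,345,220,10,'pics/side3z.png')
E
```

```text
4.775 [489.6 115.3  46.3] [[-0.685, -0.0, -0.728], [0.728, -0.0, -0.685], [0.0, -1.0, 0.0]] [-0.6 -0.6  0.5] 70.39985789079047
```

View pics/wrist3.png

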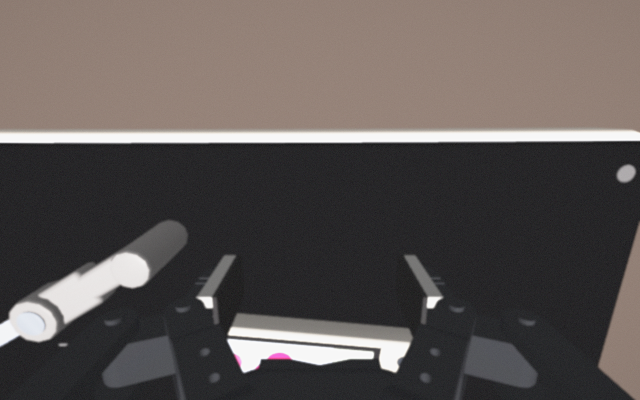

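View pics/side3z.png

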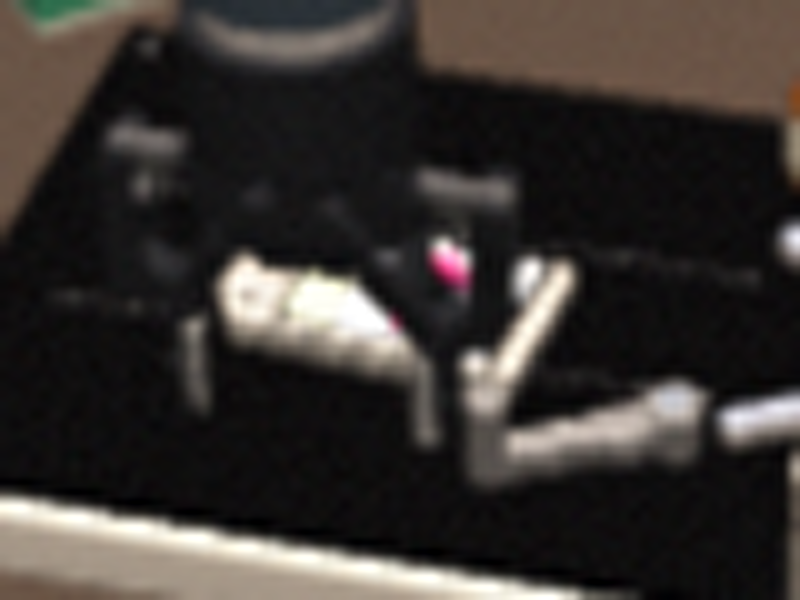

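```bash
python3 - <<'E'
from h import *
c=pickle.load(open('side3.pkl','rb')); p=np.load('scan.npy')
R=np.array([[np.cos(p[2]),-np.sin(p[2])],[np.sin(p[2]),np.cos(p[2])]])
t=np.array([489.6,115.3]); print('tcp',(t-p[:2])@R)
# check side-cam bias with known: knob bottom/pivot top, front right corner
for z in (36,40,44,48): print(z,((cast(c,[(284.8,200.7),(307.2,204)],z)[:,:2]-p[:2])@R).round(1).tolist())
print('pivot top',((cast(c,[(265+67.5-.5,160+40-.5)],59)[:,:2]-p[:2])@R))
print('knob top',((cast(c,[(265+48.5-.5,160+36.5-.5)],77)[:,:2]-p[:2])@R))
E
```

```text
tcp [-99.73480422 -71.67222418]
36 [[-139.1, -76.3], [-60.9, -74.5]]
40 [[-137.3, -80.8], [-59.4, -78.9]]
44 [[-135.5, -85.2], [-58.0, -83.4]]
48 [[-133.7, -89.7], [-56.6, -87.8]]
pivot top [[ 20.26253101 -58.37213288]]
knob top [[-39.0885146  -77.04638926]]
```

Emit:
step_arm(
  commands=[0, 0, 0.0015, 0, 0, 0, 0.0029, 0.0027, 0, 0, 0, 0, 0.0029, 0.0027, 0, 0, 0, 0, 0.0029, 0.0027, 0, 0, 0, 0, 0.0022, 0.0021, 0, 0, 0, 0, 0.0022, 0.0021, 0, 0, 0, 0, 0.0022, 0.0021, 0, 0, 0, 0, 0.0015, 0.0014, 0, 0, 0, 0, 0, 0, 0, 0, 0, 0],
)

```text
time_s: 5.9
tcp_pos: [506.5, 131.4, 47.8]
eef_rot: [[-0.686, 0.0, -0.728], [0.728, 0.0, -0.686], [0.0, -1.0, -0.0]]
ft_force: [0.3, 0.8, 0.2]
opening: 70.2
```

```bash
python3 shot.py 4 wrist side top; python3 - <<'E'
from h import *
c=pickle.load(open('side4.pkl','rb')); crop(c,250,150,350,225,8,'pics/side4z.png')
c=pickle.load(open('top4.pkl','rb')); crop(c,220,120,380,240,5,'pics/top4z.png')
E
```

```text
6.05 [506.4 131.2  47.8] [[-0.685, 0.0, -0.728], [0.728, 0.0, -0.685], [0.0, -1.0, -0.0]] [-0.1 -0.1 -0.7] 70.81530329760642
```

View pics/wrist4.png

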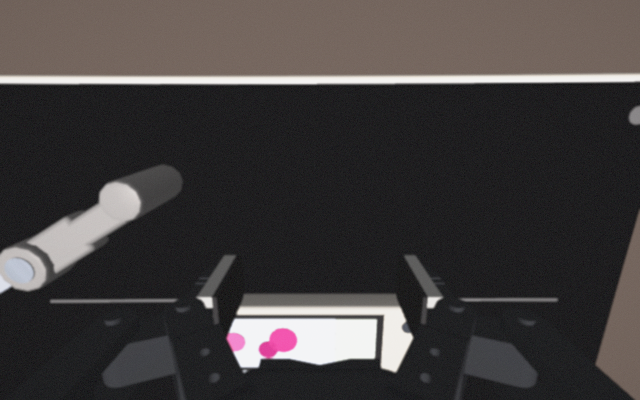

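View pics/side4z.png

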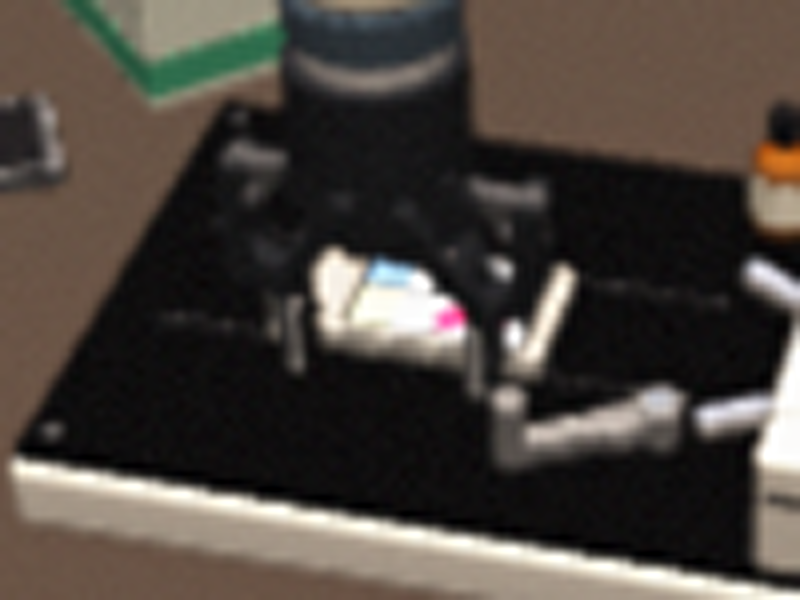

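View pics/top4z.png

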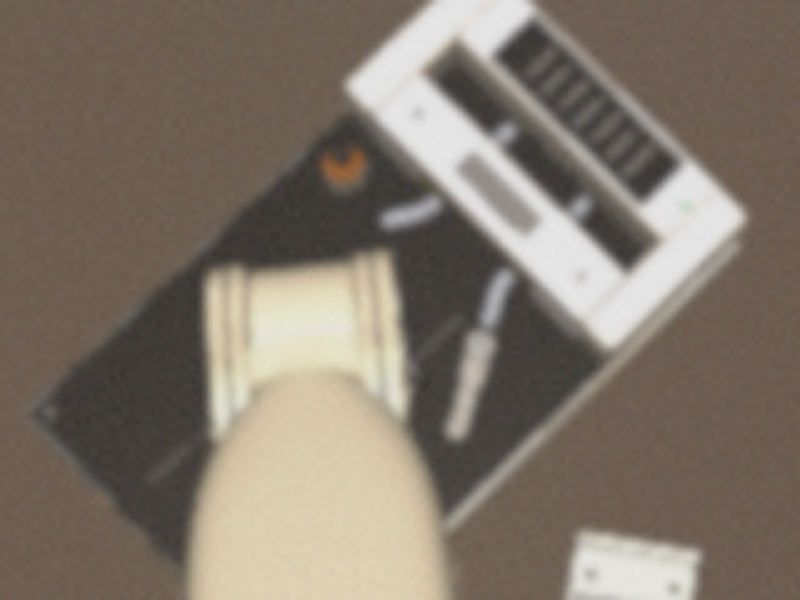

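```bash
python3 - <<'E'
from h import *
c=pickle.load(open('wrist4.pkl','rb')); p=np.load('scan.npy')
R=np.array([[np.cos(p[2]),-np.sin(p[2])],[np.sin(p[2]),np.cos(p[2])]])
g=c['color'].astype(int).sum(2)
for x in (260,380): print(x,[(y,int(g[y,x])) for y in range(286,322)])
for x in (100,500): print(x,[(y,int(g[y,x])) for y in range(294,306)])
L=lambda q,z:((cast(c,q,z)[:,:2]-p[:2])@R).round(1).tolist()
print(L([(260,292.5),(380,292.5)],40),L([(260,306.5),(380,306.5)],52),'line',L([(100,300),(500,299.5)],40),'edge',L([(100,81),(500,81)],40))
crop(c,190,240,450,380,3,'pics/w4z.png')
E
```

```text
260 [(286, 93), (287, 92), (288, 93), (289, 75), (290, 93), (291, 98), (292, 105), (293, 162), (294, 242), (295, 274), (296, 287), (297, 293), (298, 293), (299, 291), (300, 304), (301, 299), (302, 299), (303, 306), (304, 316), (305, 366), (306, 482), (307, 598), (308, 664), (309, 693), (310, 710), (311, 715), (312, 712), (313, 695), (314, 582), (315, 364), (316, 204), (317, 249), (318, 444), (319, 671), (320, 731), (321, 735)]
380 [(286, 92), (287, 88), (288, 98), (289, 88), (290, 80), (291, 91), (292, 110), (293, 161), (294, 241), (295, 278), (296, 298), (297, 296), (298, 293), (299, 305), (300, 304), (301, 308), (302, 307), (303, 312), (304, 323), (305, 374), (306, 481), (307, 594), (308, 665), (309, 691), (310, 708), (311, 715), (312, 716), (313, 699), (314, 585), (315, 365), (316, 210), (317, 169), (318, 177), (319, 172), (320, 180), (321, 183)]
100 [(294, 71), (295, 101), (296, 92), (297, 95), (298, 142), (299, 254), (300, 357), (301, 366), (302, 282), (303, 160), (304, 104), (305, 96)]
500 [(294, 91), (295, 94), (296, 100), (297, 169), (298, 304), (299, 362), (300, 333), (301, 225), (302, 129), (303, 87), (304, 101), (305, 82)]
[[-70.1, -37.8], [-127.0, -37.7]] [[-72.3, -38.1], [-124.8, -38.1]] line [[5.9, -34.0], [-184.2, -34.1]] edge [[-12.7, -131.4], [-168.9, -131.4]]
```

View pics/w4z.png

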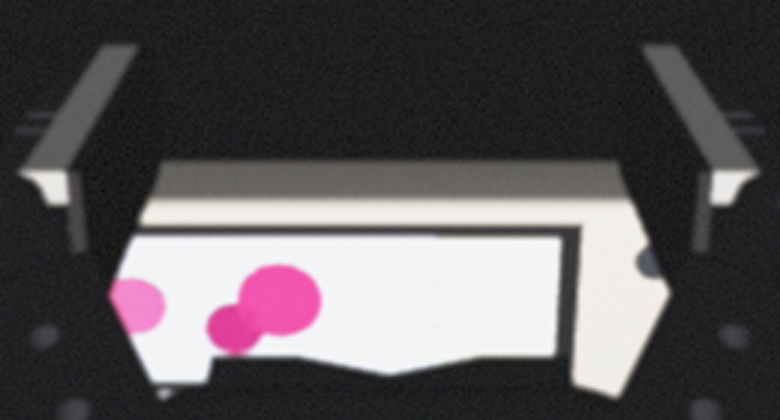

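Emit:
step_arm(
  commands=[0.0015, 0.0014, 0, 0, 0, 0, 0.0015, 0.0014, 0, 0, 0, 0, 0.0011, 0.0011, 0, 0, 0, 0, 0, 0, 0, 0, 0, 0, 0, 0, 0, 0, 0, 0],
)

```text
time_s: 6.68
tcp_pos: [510.6, 135.2, 47.8]
eef_rot: [[-0.686, 0.0, -0.728], [0.728, 0.0, -0.686], [-0.0, -1.0, -0.0]]
ft_force: [-0.8, -0.8, 0.3]
opening: 70.8
```

```bash
python3 shot.py 5 wrist; python3 - <<'E'
from h import *
c=pickle.load(open('wrist5.pkl','rb')); p=np.load('scan.npy')
R=np.array([[np.cos(p[2]),-np.sin(p[2])],[np.sin(p[2]),np.cos(p[2])]])
g=c['color'].astype(float).sum(2)
L=lambda q,z:((cast(c,q,z)[:,:2]-p[:2])@R).round(1).tolist()
for x in (260,380):
    col=g[280:300,x]; 
    i=np.argmax(g[286:325,x]>480)+286; j=np.argmax(g[270:325,x]>190)+270
    print(x,j,i,L([(x,j)],40),L([(x,i)],52))
for x in (90,510):
    i=280+np.argmax(g[280:300,x]); print('line',i,L([(x,i)],40))
E
```

```text
6.725 [510.6 135.1  47.8] [[-0.685, 0.0, -0.728], [0.728, 0.0, -0.685], [-0.0, -1.0, -0.0]] [0.3 0.7 0.4] 70.4653567716664
260 287 306 [[-70.2, -35.1]] [[-72.2, -32.8]]
380 287 306 [[-126.8, -35.0]] [[-124.8, -32.7]]
line 290 [[9.7, -33.7]]
line 289 [[-187.9, -34.1]]
```

Emit:
step_arm(
  commands=[-0.0055, -0.0052, 0, 0, 0, 0, -0.0055, -0.0052, 0, 0, 0, 0, 0, 0, 0.05, 0, 0, 0, 0, 0, 0.05, 0, 0, 0, -0.0013, 0.0107, 0, 0, 0, -0.1745, -0.0013, 0.0107, 0, 0, 0, -0.1745, -0.0013, 0.0107, 0, 0, 0, -0.1745, -0.0013, 0.0107, 0, 0, 0, -0.1745, -0.0013, 0.0107, 0, 0, 0, -0.1745, -0.0013, 0.0107, 0, 0, 0, -0.1745, -0.0013, 0.0107, 0, 0, 0, -0.1745, -0.0013, 0.0107, 0, 0, 0, -0.1745, -0.0013, 0.0107, 0, 0, 0, -0.1745, 0, 0, 0, 0, 0, 0, 0, 0, 0, 0, 0, 0],
)

```text
time_s: 8.6
tcp_pos: [487.6, 220.5, 147.8]
eef_rot: [[0.725, -0.0, -0.689], [0.689, -0.0, 0.725], [-0.0, -1.0, -0.0]]
ft_force: [-0.2, 0.2, -0.1]
opening: 70.6
```

Emit:
step_arm(
  commands=[0, 0, 0, 0, 0, 0, 0, 0, 0, 0, 0, 0, 0, 0, 0, 0, 0, 0],
  claw=0.1,
)

```text
time_s: 8.98
tcp_pos: [487.9, 220.8, 147.8]
eef_rot: [[0.728, 0.0, -0.686], [0.686, -0.0, 0.728], [0.0, -1.0, -0.0]]
ft_force: [0.5, -0.1, 0.5]
opening: 47.1
```

```bash
python3 shot.py 6 wrist; python3 - <<'E'
from h import *
c=pickle.load(open('wrist6.pkl','rb')); crop(c,150,0,500,200,2.2,'pics/w6z.png')
E
```

```text
9.025 [487.8 220.9 147.8] [[0.728, -0.0, -0.686], [0.686, 0.0, 0.728], [-0.0, -1.0, 0.0]] [-0.4 -0.7  0. ] 46.882738732414325
```

View pics/wrist6.png

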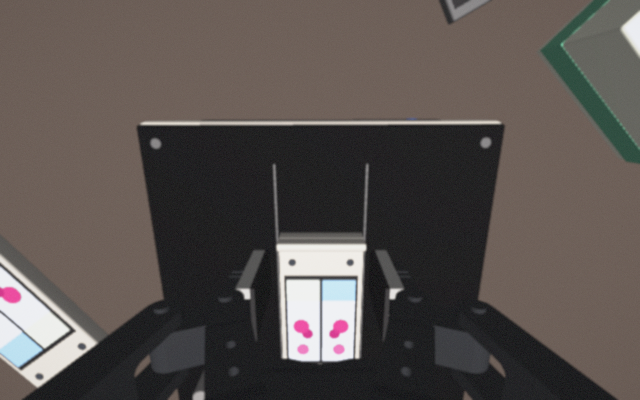

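```bash
python3 - <<'E'
from h import *
c=pickle.load(open('wrist6.pkl','rb')); p=np.load('scan.npy')
R=np.array([[np.cos(p[2]),-np.sin(p[2])],[np.sin(p[2]),np.cos(p[2])]])
g=c['color'].astype(float).sum(2)
L=lambda q,z:((cast(c,q,z)[:,:2]-p[:2])@R).round(1).tolist()
for y in (210,):
  for s in (slice(260,300),slice(350,385)): i=s.start+np.argmax(g[y,s]); print('line',i,L([(i,y)],40))
for y in (265,290,320,345):
  m=np.where(g[y,265:372]>450)[0]+265; print(y,m[0],m[-1],L([(m[0]-.3,y),(m[-1]+.3,y)],52))
for x in (290,320,350): 
  b=np.argmax(g[225:260,x]>450)+225; d=np.argmax(g[215:260,x]>170)+215; print(x,d,b,L([(x,b)],64),L([(x,d)],40))
m=np.where(g[245,265:372]>450)[0]+265;print(m[0],m[-1],L([(m[0],247),(m[-1],247)],64))
E
```

```text
line 276 [[-175.4, -33.9]]
line 365 [[-175.4, 33.8]]
265 279 363 [[-135.4, -31.8], [-135.4, 32.5]]
290 280 362 [[-114.0, -31.8], [-114.0, 32.5]]
320 281 360 [[-86.9, -31.9], [-86.9, 31.9]]
345 282 359 [[-63.1, -31.9], [-63.1, 31.9]]
290 232 244 [[-157.7, -21.6]] [[-157.6, -23.7]]
320 232 244 [[-157.7, -0.5]] [[-157.6, -0.4]]
350 232 244 [[-157.7, 20.7]] [[-157.6, 22.9]]
277 365 [[-155.4, -30.9], [-155.4, 31.4]]
```

Emit:
step_arm(
  commands=[0, 0, -0.045, 0, 0, 0, 0, 0, -0.035, 0, 0, 0, 0, 0, -0.007, 0, 0, 0, 0, 0, -0.004, 0, 0, 0, 0, 0, 0, 0, 0, 0],
)

```text
time_s: 9.65
tcp_pos: [488.4, 221.1, 57.8]
eef_rot: [[0.728, 0.001, -0.686], [0.686, 0.0, 0.728], [0.001, -1.0, -0.001]]
ft_force: [-0.5, 0.1, -0.2]
opening: 46.9
```

```bash
python3 shot.py 7 wrist side; python3 - <<'E'
from h import *
c=pickle.load(open('side7.pkl','rb')); crop(c,250,140,350,215,8,'pics/side7z.png')
E
```

```text
9.75 [488.4 221.2  57.9] [[0.728, 0.002, -0.686], [0.686, 0.0, 0.728], [0.002, -1.0, -0.001]] [-0.2 -0.4  0.6] 46.876694046859356
```

View pics/wrist7.png

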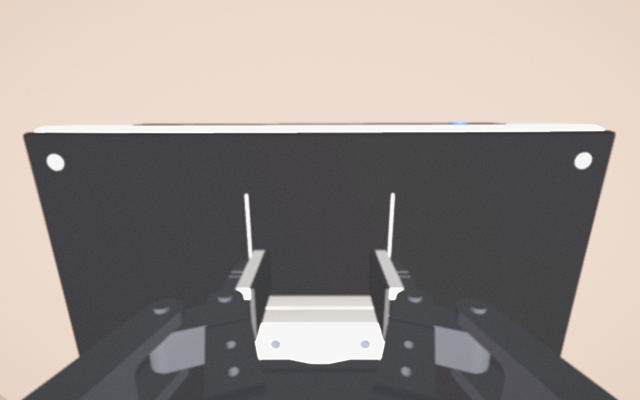

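View pics/side7z.png

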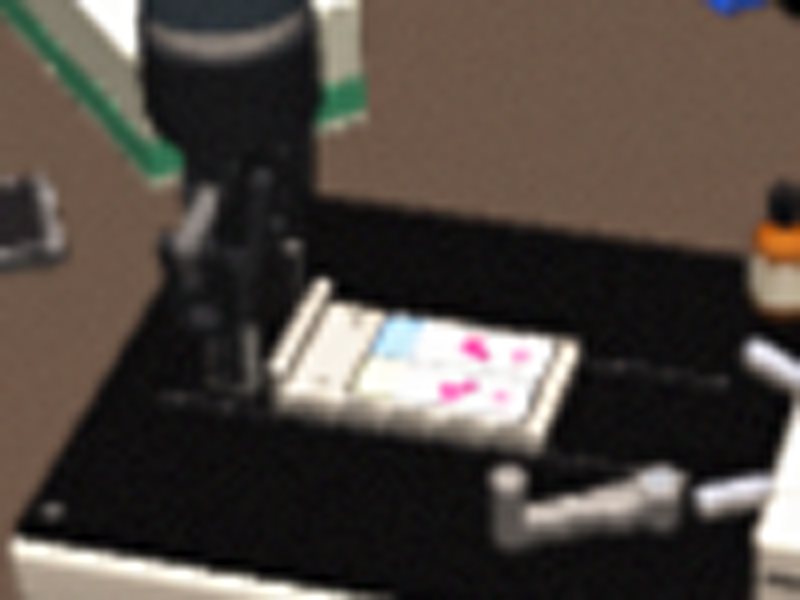

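Emit:
step_arm(
  commands=[0.0014, -0.0015, -0.002, 0, 0, 0, 0.0027, -0.0029, 0, 0, 0, 0, 0.0027, -0.0029, 0, 0, 0, 0, 0.0041, -0.00435, 0, 0, 0, 0, 0.0041, -0.00435, 0, 0, 0, 0, 0.0041, -0.00435, 0, 0, 0, 0, 0.0041, -0.00435, 0, 0, 0, 0, 0.0041, -0.00435, 0, 0, 0, 0, 0.0041, -0.00435, 0, 0, 0, 0, 0.0041, -0.00435, 0, 0, 0, 0, 0.0041, -0.00435, 0, 0, 0, 0, 0.0041, -0.00435, 0, 0, 0, 0, 0, 0, 0, 0, 0, 0],
)

```text
time_s: 11.38
tcp_pos: [531.9, 174.0, 54.7]
eef_rot: [[0.728, 0.0, -0.685], [0.685, -0.0, 0.728], [-0.0, -1.0, -0.0]]
ft_force: [-0.6, -0.6, 0.7]
opening: 47.4
```

```bash
python3 shot.py 8 wrist side top; python3 - <<'E'
from h import *
c=pickle.load(open('side8.pkl','rb')); crop(c,260,145,360,220,8,'pics/side8z.png')
E
```

```text
11.525 [531.5 174.4  54.7] [[0.728, 0.0, -0.686], [0.686, -0.0, 0.728], [-0.0, -1.0, -0.0]] [ 1.  -0.3 -0. ] 46.96187983879047
```

View pics/wrist8.png

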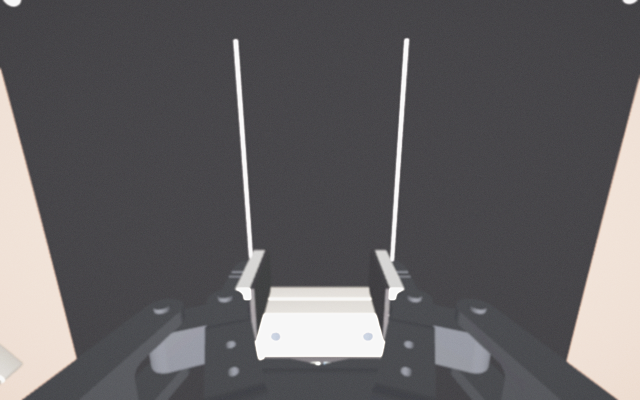

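View pics/side8z.png

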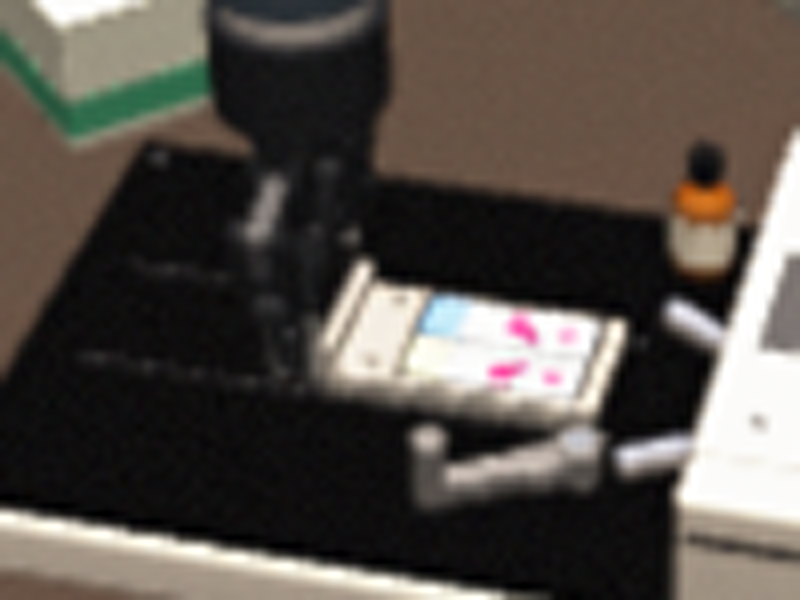

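Emit:
step_arm(
  commands=[0.0039, -0.0039, 0, 0, 0, 0, 0.0038, -0.004, 0, 0, 0, 0, 0.0038, -0.004, 0, 0, 0, 0, 0.0038, -0.004, 0, 0, 0, 0, 0.0038, -0.004, 0, 0, 0, 0, 0.0038, -0.004, 0, 0, 0, 0, 0.0038, -0.004, 0, 0, 0, 0, 0.0038, -0.004, 0, 0, 0, 0],
)

```text
time_s: 12.52
tcp_pos: [562.2, 142.3, 54.8]
eef_rot: [[0.728, -0.0, -0.686], [0.686, 0.0, 0.728], [-0.0, -1.0, 0.0]]
ft_force: [-0.4, 0.5, -1.8]
opening: 47.1
```

Emit:
step_arm(
  commands=[0.0028, -0.003, 0, 0, 0, 0, 0.0028, -0.003, 0, 0, 0, 0, 0.0028, -0.003, 0, 0, 0, 0, 0.0028, -0.003, 0, 0, 0, 0, 0.0028, -0.003, 0, 0, 0, 0, 0.0028, -0.003, 0, 0, 0, 0],
)

```text
time_s: 13.28
tcp_pos: [579.0, 124.4, 54.8]
eef_rot: [[0.728, 0.0, -0.686], [0.686, -0.0, 0.728], [0.0, -1.0, -0.0]]
ft_force: [-1.1, 0.2, -0.6]
opening: 46.5
```

```bash
python3 shot.py 9 wrist side; python3 - <<'E'
from h import *
c=pickle.load(open('side9.pkl','rb')); crop(c,280,145,380,220,8,'pics/side9z.png')
E
```

```text
13.375 [579.2 124.2  54.8] [[0.728, 0.0, -0.685], [0.685, -0.0, 0.728], [0.0, -1.0, -0.0]] [-0.2  0.   0.2] 47.18319568878605
```

View pics/side9z.png

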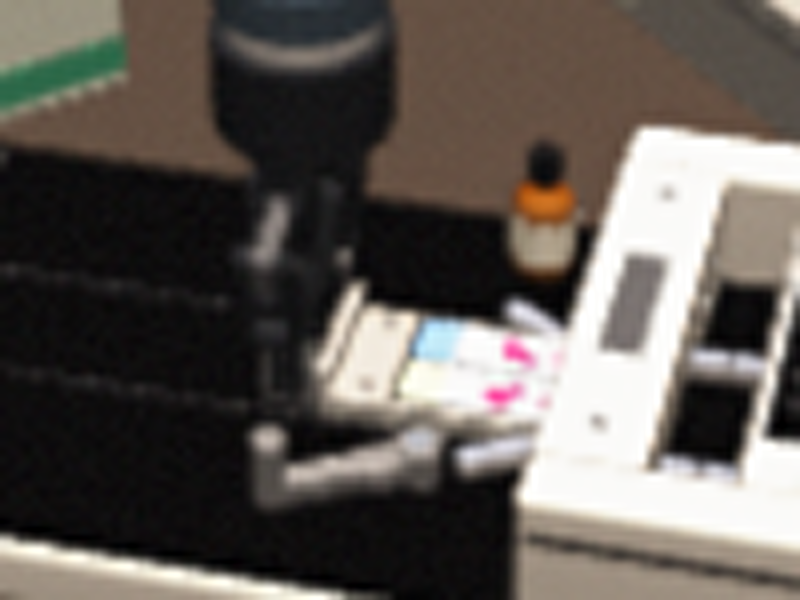

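View pics/wrist9.png

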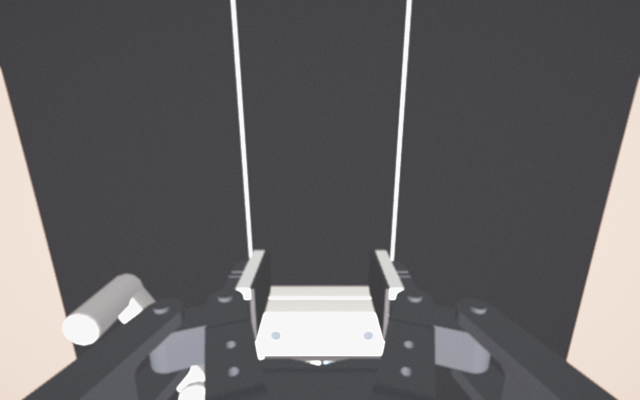

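Emit:
step_arm(
  commands=[0.0034, -0.0036, 0, 0, 0, 0, 0.0034, -0.0036, 0, 0, 0, 0, 0.0034, -0.0036, 0, 0, 0, 0, 0.0034, -0.0036, 0, 0, 0, 0, 0.0034, -0.0036, 0, 0, 0, 0, 0.0034, -0.0036, 0, 0, 0, 0],
)

```text
time_s: 14.12
tcp_pos: [599.4, 102.8, 54.8]
eef_rot: [[0.728, -0.0, -0.686], [0.686, 0.0, 0.728], [0.0, -1.0, 0.0]]
ft_force: [-0.4, 1.1, 0.3]
opening: 47.4
```

Emit:
step_arm(
  commands=[0.0034, -0.0036, 0, 0, 0, 0, 0.0034, -0.0036, 0, 0, 0, 0, 0.0034, -0.0036, 0, 0, 0, 0, 0.0034, -0.0036, 0, 0, 0, 0, 0.0028, -0.003, 0, 0, 0, 0, 0, 0, 0, 0, 0, 0],
)

```text
time_s: 14.88
tcp_pos: [615.9, 85.2, 54.7]
eef_rot: [[0.728, 0.0, -0.685], [0.685, -0.0, 0.728], [-0.0, -1.0, -0.0]]
ft_force: [-0.4, 0.4, 0.0]
opening: 47.4
```

```bash
python3 shot.py 10 wrist side; python3 - <<'E'
from h import *
c=pickle.load(open('side10.pkl','rb')); crop(c,290,145,390,220,8,'pics/side10z.png')
E
```

```text
14.975 [615.7  85.5  54.7] [[0.728, 0.0, -0.686], [0.686, -0.0, 0.728], [-0.0, -1.0, -0.0]] [-0.3  0.   0. ] 46.642085518951184
```

View pics/side10z.png

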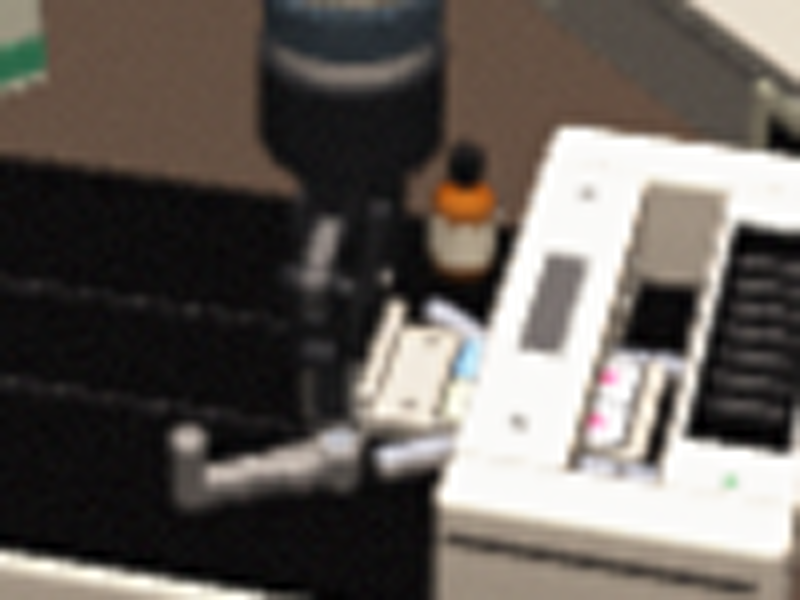

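View pics/wrist10.png

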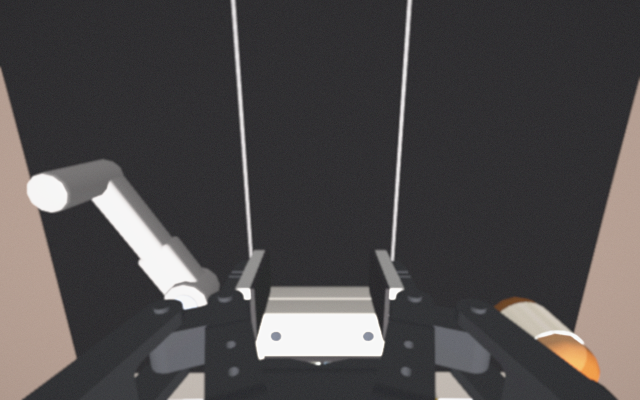

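```bash
python3 - <<'E'
from h import *
p=np.load('scan.npy');c=pickle.load(open('side0.pkl','rb'))
R=np.array([[np.cos(p[2]),-np.sin(p[2])],[np.sin(p[2]),np.cos(p[2])]])
print((cast(c,[(347.2,177)],40)[:,:2]-p[:2])@R)
print((np.array([615.7,85.5])-p[:2])@R)
E
```

```text
[[ 39.08801029 100.35687603]]
[ 8.45673557 -0.37116727]
```

Emit:
step_arm(
  commands=[0.0014, -0.0015, 0, 0, 0, 0, 0.0014, -0.0015, 0, 0, 0, 0, 0.0014, -0.0015, 0, 0, 0, 0, 0.0014, -0.0015, 0, 0, 0, 0, 0, 0, 0, 0, 0, 0],
)

```text
time_s: 15.6
tcp_pos: [621.2, 79.5, 54.7]
eef_rot: [[0.728, -0.0, -0.686], [0.686, 0.0, 0.728], [-0.0, -1.0, 0.0]]
ft_force: [-1.2, 0.8, -0.7]
opening: 46.9
```

Emit:
step_arm(
  commands=[0.0007, -0.0007, 0, 0, 0, 0, 0, 0, 0, 0, 0, 0],
)

```text
time_s: 15.85
tcp_pos: [621.3, 79.4, 54.7]
eef_rot: [[0.728, -0.001, -0.686], [0.686, 0.001, 0.728], [-0.0, -1.0, 0.001]]
ft_force: [-3.1, 3.6, 1.9]
opening: 46.8
```

Emit:
step_arm(
  commands=[0.0007, -0.0007, 0, 0, 0, 0, 0, 0, 0, 0, 0, 0],
)

```text
time_s: 16.1
tcp_pos: [621.3, 79.4, 54.8]
eef_rot: [[0.727, -0.002, -0.686], [0.686, 0.002, 0.727], [-0.0, -1.0, 0.003]]
ft_force: [-7.0, 6.7, 3.4]
opening: 47.1
```

Emit:
step_arm(
  commands=[0.0007, -0.0007, 0, 0, 0, 0, 0, 0, 0, 0, 0, 0],
)

```text
time_s: 16.35
tcp_pos: [621.2, 79.3, 54.7]
eef_rot: [[0.727, -0.004, -0.687], [0.687, 0.003, 0.727], [-0.0, -1.0, 0.005]]
ft_force: [-10.5, 9.4, 6.0]
opening: 47.2
```

```bash
python3 shot.py 11 wrist side top; python3 - <<'E'
from h import *
c=pickle.load(open('side11.pkl','rb')); crop(c,325,155,405,215,10,'pics/side11z.png')
c=pickle.load(open('top11.pkl','rb')); crop(c,280,100,380,175,8,'pics/top11z.png')
E
```

```text
16.5 [621.3  79.3  54.8] [[0.727, -0.003, -0.687], [0.687, 0.003, 0.727], [-0.0, -1.0, 0.005]] [-9.4  9.7  5.2] 46.79954265095223
```

View pics/side11z.png

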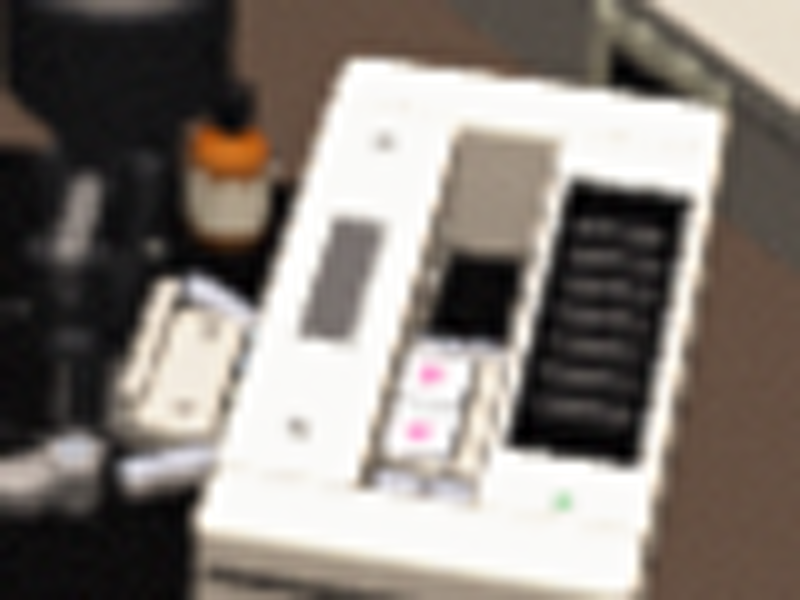

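View pics/top11z.png

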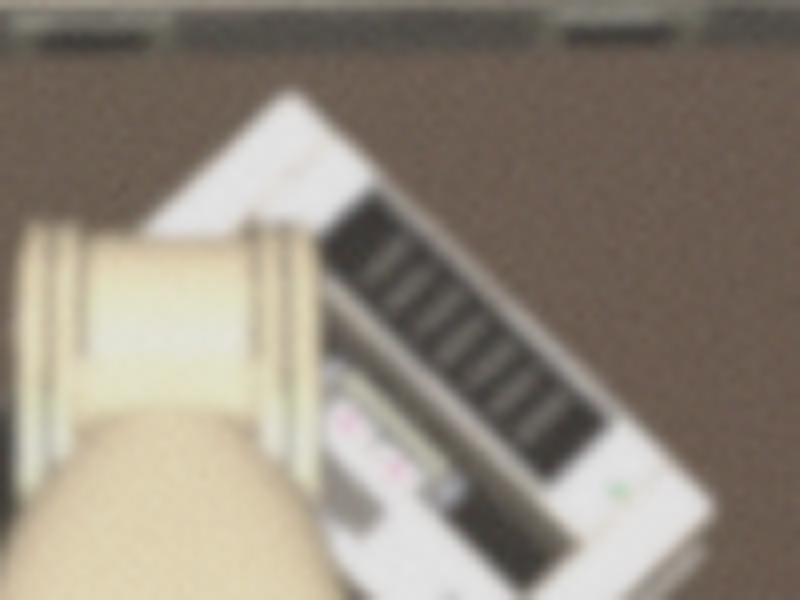

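```bash
python3 - <<'E'
from h import *
p=np.load('scan.npy')
R=np.array([[np.cos(p[2]),-np.sin(p[2])],[np.sin(p[2]),np.cos(p[2])]])
c=pickle.load(open('top11.pkl','rb'));print((cast(c,[(325.6+.0,145.5),(333,153.6),(336.5,157.5)],52)[:,:2]-p[:2])@R)
c=pickle.load(open('side11.pkl','rb'));print((cast(c,[(375.5,189.5),(374,201)],52)[:,:2]-p[:2])@R)
c=pickle.load(open('wrist11.pkl','rb'));g=c['color'].astype(int).sum(2)
for x in (300,340): print([(y,int(g[y,x])) for y in range(278,325,1)])
crop(c,200,230,440,380,3,'pics/w11z.png')
E
```

```text
[[156.58745015  25.84928824]
 [154.56910811 -13.51553093]
 [153.44016311 -32.2438468 ]]
[[150.33417727  37.66694874]
 [154.64843025 -24.13712648]]
[(278, 133), (279, 118), (280, 126), (281, 137), (282, 124), (283, 121), (284, 150), (285, 212), (286, 307), (287, 368), (288, 412), (289, 407), (290, 407), (291, 421), (292, 415), (293, 421), (294, 423), (295, 438), (296, 486), (297, 559), (298, 559), (299, 466), (300, 406), (301, 401), (302, 409), (303, 409), (304, 404), (305, 410), (306, 411), (307, 417), (308, 415), (309, 419), (310, 418), (311, 461), (312, 582), (313, 711), (314, 741), (315, 741), (316, 741), (317, 741), (318, 741), (319, 741), (320, 741), (321, 741), (322, 741), (323, 741), (324, 741)]
[(278, 130), (279, 124), (280, 121), (281, 135), (282, 126), (283, 131), (284, 150), (285, 211), (286, 303), (287, 386), (288, 403), (289, 413), (290, 405), (291, 408), (292, 422), (293, 422), (294, 418), (295, 432), (296, 490), (297, 557), (298, 557), (299, 471), (300, 408), (301, 408), (302, 406), (303, 413), (304, 416), (305, 414), (306, 412), (307, 418), (308, 418), (309, 423), (310, 425), (311, 465), (312, 584), (313, 708), (314, 741), (315, 741), (316, 741), (317, 741), (318, 741), (319, 741), (320, 741), (321, 741), (322, 741), (323, 741), (324, 741)]
```

View pics/w11z.png

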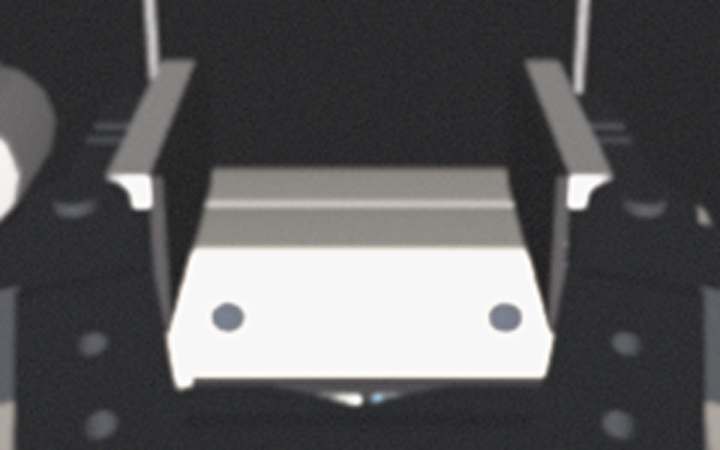

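```bash
python3 - <<'E'
from h import *
p=np.load('scan.npy')
R=np.array([[np.cos(p[2]),-np.sin(p[2])],[np.sin(p[2]),np.cos(p[2])]])
for n in (8,11):
  c=pickle.load(open(f'wrist{n}.pkl','rb'));g=c['color'].astype(int).sum(2)
  for x in (300,340):
    b=np.argmax(g[300:330,x]>600)+300; d=np.argmax(g[278:300,x]>240)+278
    print(n,b,d,((cast(c,[(x,b)],64)[:,:2]-p[:2])@R).round(1),((cast(c,[(x,d)],40)[:,:2]-p[:2])@R).round(1))
E
```

```text
8 300 286 [[-107.8   -9. ]] [[-100.4  -10.5]]
8 300 285 [[-107.8    7.7]] [[-100.9    9.3]]
11 313 286 [[28.7 -9.1]] [[ 29.8 -10.5]]
11 313 286 [[28.7  7.8]] [[29.8  9.3]]
```

Emit:
step_arm(
  commands=[-0.0025, 0.0026, 0, 0, 0, 0, -0.0073, 0.0078, 0, 0, 0, 0, -0.0073, 0.0078, 0, 0, 0, 0, 0, 0, 0.03, 0, 0, 0, 0, 0, 0.05, 0, 0, 0, 0, 0, 0, 0, 0, 0],
)

```text
time_s: 17.25
tcp_pos: [607.8, 96.2, 138.8]
eef_rot: [[0.728, 0.007, -0.686], [0.686, 0.0, 0.728], [0.005, -1.0, -0.005]]
ft_force: [0.6, 0.2, -0.5]
opening: 47.1
```

Emit:
step_arm(
  commands=[-0.008, -0.0057, 0, 0, 0, 0.175, -0.008, -0.0057, 0, 0, 0, 0.175, -0.008, -0.0057, 0, 0, 0, 0.175, -0.008, -0.0057, 0, 0, 0, 0.175, -0.008, -0.0057, 0, 0, 0, 0.175, -0.008, -0.0057, 0, 0, 0, 0.175, -0.008, -0.0057, 0, 0, 0, 0.175, -0.008, -0.0057, 0, 0, 0, 0.175, -0.008, -0.0057, 0, 0, 0, 0.175, -0.008, -0.0057, 0, 0, 0, 0.175, -0.008, -0.0057, 0, 0, 0, 0.175, -0.008, -0.0057, 0, 0, 0, 0.175, 0, 0, 0, 0, 0, 0, 0, 0, 0, 0, 0, 0],
  claw=-1,
)

```text
time_s: 19.0
tcp_pos: [510.3, 27.5, 134.5]
eef_rot: [[-0.958, -0.0, -0.286], [0.286, 0.0, -0.958], [0.0, -1.0, -0.0]]
ft_force: [-0.7, -0.8, -0.0]
opening: 0.3
```

```bash
python3 shot.py 12 wrist side top; python3 - <<'E'
from h import *
c=pickle.load(open('side12.pkl','rb')); crop(c,250,110,390,215,5.7,'pics/side12z.png')
c=pickle.load(open('top12.pkl','rb')); crop(c,240,110,380,215,5.7,'pics/top12z.png')
E
```

```text
19.15 [510.4  27.5 134.6] [[-0.959, -0.0, -0.284], [0.284, 0.0, -0.959], [0.0, -1.0, -0.0]] [-0.5  0.9 -0.5] 0.10595468485988935
```

View pics/wrist12.png

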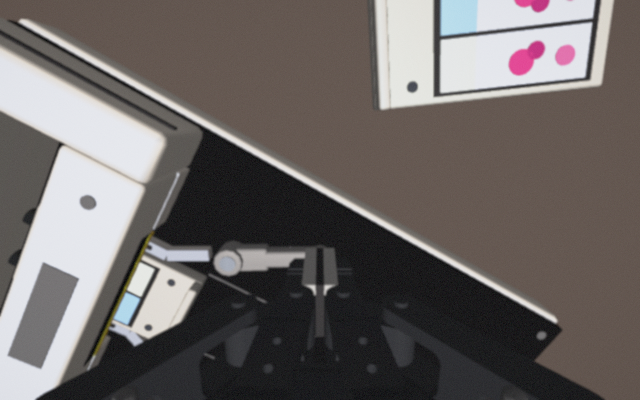

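View pics/side12z.png

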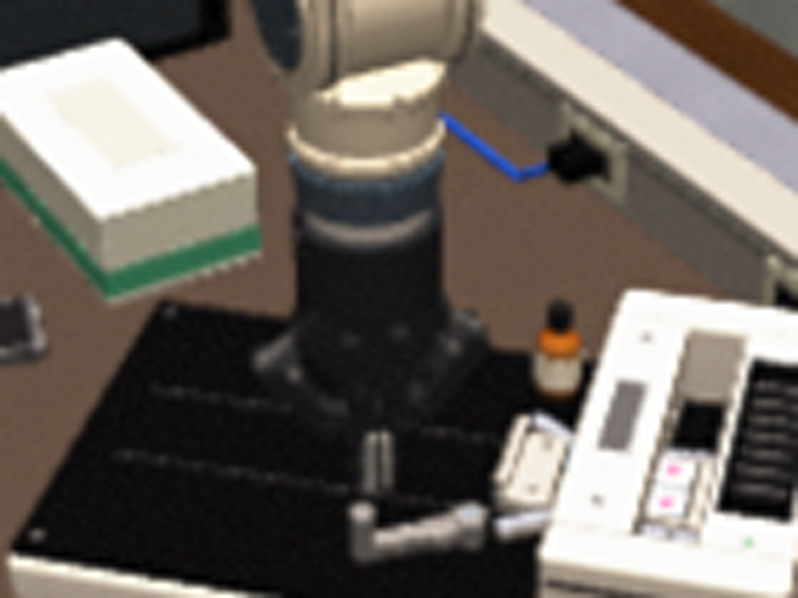

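View pics/top12z.png

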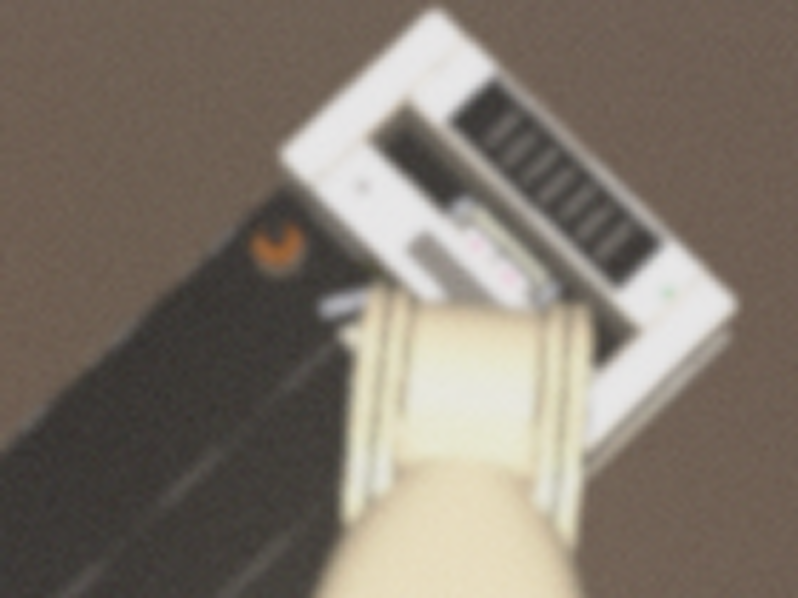

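```bash
python3 - <<'E'
from h import *
p=np.load('scan.npy')
c,s=np.cos(p[2]),np.sin(p[2]);R=np.array([[c,-s],[s,c]])
w=pickle.load(open('wrist12.pkl','rb'))
k=p[:2]+R@np.array([-35.4,-92.9]); pv=p[:2]+R@np.array([21,-60.])
t=np.array([510.4,27.5]);print('tcp scan',(t-p[:2])@R)
print('knob top',proj(w,[[*k,77]]),'pivot',proj(w,[[*pv,59]]),'tip proj', proj(w,[[*t,120],[*t,77]]))
print('pivot meas',(cast(w,[(228.5,261)],59)[:,:2]-p[:2])@R)
crop(w,180,220,360,320,4.4,'pics/w12z.png')
E
```

```text
tcp scan [ -21.58538082 -116.7737499 ]
knob top [[320.93591884 275.02419594]] pivot [[226.1419656  262.66364834]] tip proj [[321.42982877 266.9593742 ]
 [321.00979713 234.52759441]]
pivot meas [[ 20.13967361 -61.94942165]]
```

View pics/w12z.png

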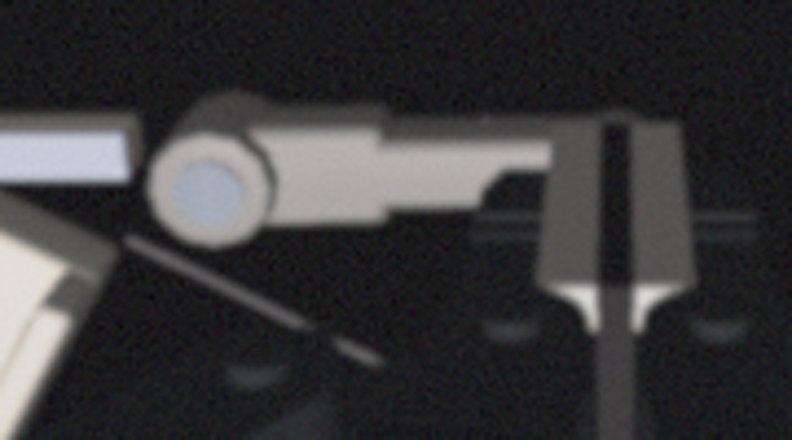

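Emit:
step_arm(
  commands=[0, 0, -0.03, 0, 0, 0, 0, 0, -0.025, 0, 0, 0, 0, 0, -0.005, 0, 0, 0, 0.0011, 0.0038, 0, 0, 0, 0, 0.0011, 0.0038, 0, 0, 0, 0, 0, 0, 0, 0, 0, 0],
)

```text
time_s: 19.9
tcp_pos: [512.9, 35.2, 75.5]
eef_rot: [[-0.959, 0.001, -0.282], [0.282, -0.0, -0.959], [-0.001, -1.0, -0.0]]
ft_force: [-1.5, -0.5, -0.7]
opening: 0.0
```

```bash
python3 shot.py 13 wrist side; python3 - <<'E'
from h import *
from plant import telemetry
p=np.load('scan.npy')
c,s=np.cos(p[2]),np.sin(p[2]);R=np.array([[c,-s],[s,c]])
t=telemetry.state()['tcp_pos'][:2]
pv=p[:2]+R@np.array([20.5,-61.])
v=t-pv; print('scan',(t-p[:2])@R)
pos=[]
for i in range(22):
    a=-0.105*i; pos.append(pv+np.array([[np.cos(a),-np.sin(a)],[np.sin(a),np.cos(a)]])@v)
print((np.diff(pos,axis=0)/1000).round(4).tolist()); print('end',pos[20],((pos[20]-p[:2])@R))
w=pickle.load(open('side13.pkl','rb'));crop(w,280,150,360,210,10,'pics/side13z.png')
E
```

```text
20.0 [512.6  35.   75.3] [[-0.959, 0.001, -0.282], [0.282, -0.0, -0.959], [-0.001, -1.0, -0.0]] [-0.3  0.9  0.8] 0.00968548058970806
scan [ -25.51656271 -110.00627669]
[[0.0004, 0.007], [0.0011, 0.007], [0.0018, 0.0068], [0.0025, 0.0066], [0.0032, 0.0063], [0.0038, 0.0059], [0.0044, 0.0055], [0.005, 0.005], [0.0055, 0.0044], [0.0059, 0.0038], [0.0063, 0.0032], [0.0066, 0.0025], [0.0068, 0.0018], [0.007, 0.0011], [0.007, 0.0004], [0.007, -0.0004], [0.007, -0.0011], [0.0068, -0.0018], [0.0066, -0.0025], [0.0063, -0.0032], [0.0059, -0.0039]]
end [613.66764617  93.24348661] [1.42860536 3.46255584]
```

View pics/side13z.png

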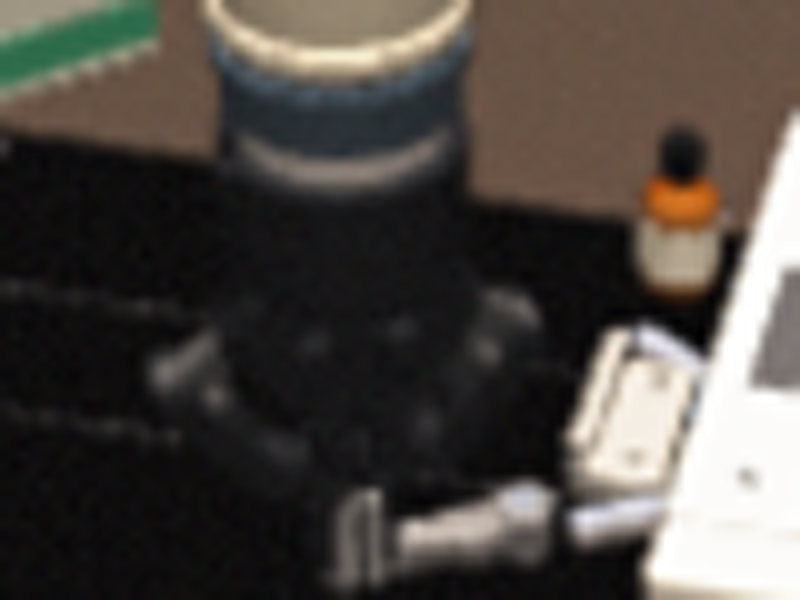

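View pics/wrist13.png

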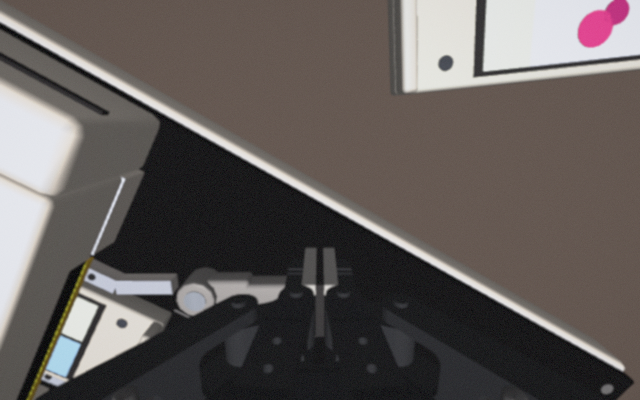

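Emit:
step_arm(
  commands=[0.0004, 0.007, 0, 0, 0, -0.105, 0.0011, 0.007, 0, 0, 0, -0.105, 0.0018, 0.0068, 0, 0, 0, -0.105, 0.0025, 0.0066, 0, 0, 0, -0.105, 0.0032, 0.0063, 0, 0, 0, -0.105, 0.0038, 0.0059, 0, 0, 0, -0.105, 0.0044, 0.0055, 0, 0, 0, -0.105],
)

```text
time_s: 20.88
tcp_pos: [529.4, 80.2, 74.9]
eef_rot: [[-0.519, -0.0, -0.855], [0.855, -0.0, -0.519], [0.0, -1.0, 0.0]]
ft_force: [-1.0, -1.1, -0.7]
opening: 0.0
```

Emit:
step_arm(
  commands=[0.005, 0.005, 0, 0, 0, -0.105, 0.0055, 0.0044, 0, 0, 0, -0.105, 0.0059, 0.0038, 0, 0, 0, -0.105, 0.0063, 0.0032, 0, 0, 0, -0.105, 0, 0, 0, 0, 0, 0],
)

```text
time_s: 21.5
tcp_pos: [552.5, 96.5, 74.8]
eef_rot: [[-0.13, 0.0, -0.991], [0.991, -0.0, -0.13], [-0.0, -1.0, -0.0]]
ft_force: [-0.7, 0.6, -0.5]
opening: 0.1
```

```bash
python3 shot.py 14 wrist side; python3 - <<'E'
from h import *
w=pickle.load(open('side14.pkl','rb'));crop(w,280,150,360,210,10,'pics/side14z.png')
E
```

```text
21.6 [552.1  96.3  74.8] [[-0.132, -0.0, -0.991], [0.991, -0.0, -0.132], [-0.0, -1.0, 0.0]] [ 0.1 -0.2  0.6] -0.12880267496674697
```

View pics/side14z.png

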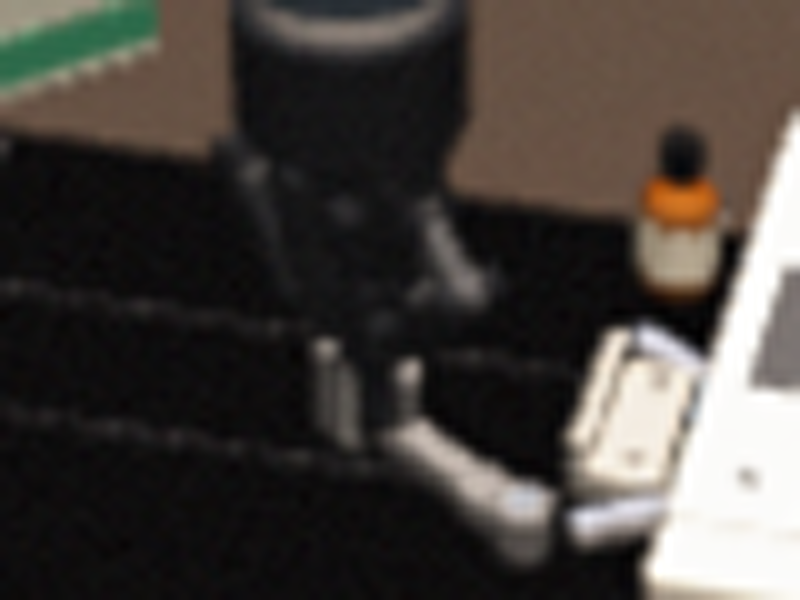

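View pics/wrist14.png

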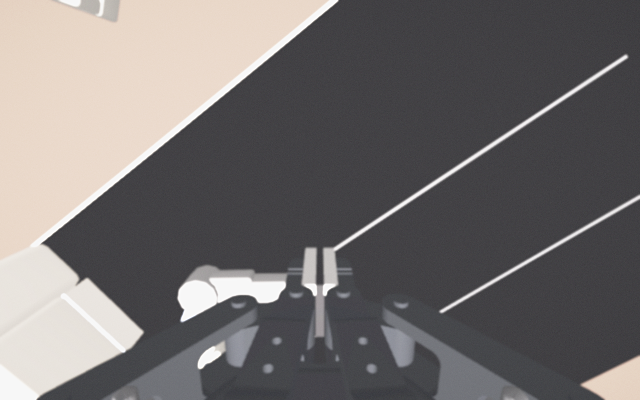

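Works as planned; the latch follows. I'll continue the arc.

Emit:
step_arm(
  commands=[0.0066, 0.0025, 0, 0, 0, -0.105, 0.0068, 0.0018, 0, 0, 0, -0.105, 0.007, 0.0011, 0, 0, 0, -0.105, 0.007, 0.0004, 0, 0, 0, -0.105, 0.007, -0.0004, 0, 0, 0, -0.105, 0.007, -0.0011, 0, 0, 0, -0.105],
)

```text
time_s: 22.35
tcp_pos: [593.5, 100.7, 74.8]
eef_rot: [[0.481, -0.0, -0.877], [0.877, 0.0, 0.481], [-0.0, -1.0, 0.0]]
ft_force: [-0.0, -0.1, 0.2]
opening: 0.3
```

Emit:
step_arm(
  commands=[0.0068, -0.0018, 0, 0, 0, -0.105, 0.0066, -0.0025, 0, 0, 0, -0.105, 0, 0, 0, 0, 0, 0],
)

```text
time_s: 22.72
tcp_pos: [607.1, 96.1, 74.7]
eef_rot: [[0.651, 0.0, -0.759], [0.759, -0.0, 0.651], [-0.0, -1.0, -0.0]]
ft_force: [0.3, 0.0, 0.2]
opening: 0.1
```

```bash
python3 shot.py 15 wrist side; python3 - <<'E'
from h import *
from plant import telemetry
p=np.load('scan.npy')
c,s=np.cos(p[2]),np.sin(p[2]);R=np.array([[c,-s],[s,c]])
print('scan',(telemetry.state()['tcp_pos'][:2]-p[:2])@R)
w=pickle.load(open('side15.pkl','rb'));crop(w,290,150,370,210,10,'pics/side15z.png')
E
```

```text
22.825 [606.8  96.3  74.8] [[0.65, -0.0, -0.76], [0.76, -0.0, 0.65], [-0.0, -1.0, 0.0]] [ 0.2 -0.1  1. ] 0.22850216191385075
scan [-5.50705692  0.56863324]
```

View pics/side15z.png

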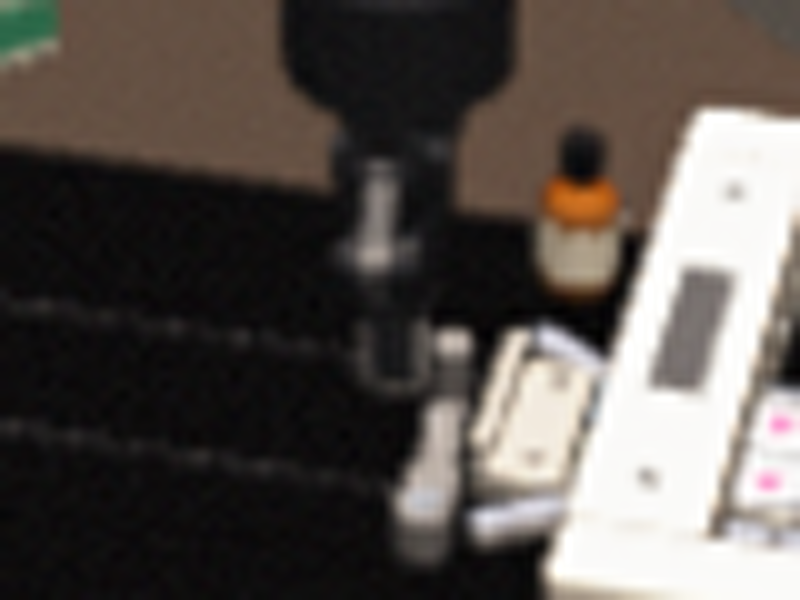

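View pics/wrist15.png

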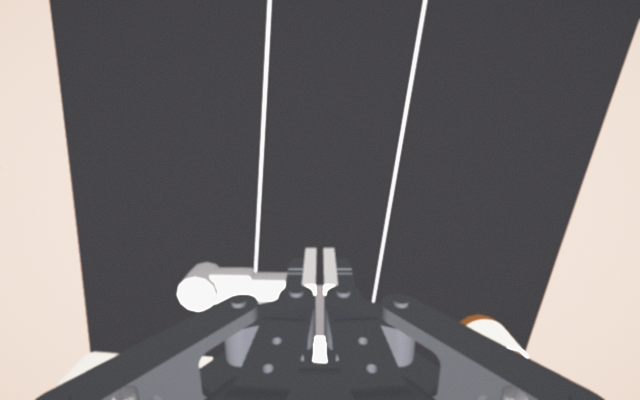

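Emit:
step_arm(
  commands=[0.0033, -0.0014, 0, 0, 0, -0.05, 0.0032, -0.0015, 0, 0, 0, -0.05, 0, 0, 0, 0, 0, 0],
)

```text
time_s: 23.2
tcp_pos: [613.1, 93.6, 74.7]
eef_rot: [[0.723, -0.001, -0.691], [0.691, 0.0, 0.723], [-0.0, -1.0, 0.001]]
ft_force: [-0.3, -0.1, 0.1]
opening: -0.1
```

Emit:
step_arm(
  commands=[0.0014, -0.0012, 0, 0, 0, -0.01, 0, 0, 0, 0, 0, 0],
)

```text
time_s: 23.45
tcp_pos: [613.5, 93.4, 74.6]
eef_rot: [[0.729, -0.002, -0.684], [0.684, 0.002, 0.729], [-0.001, -1.0, 0.003]]
ft_force: [-6.7, 5.7, 3.2]
opening: -0.2
```

Emit:
step_arm(
  commands=[0.0014, -0.0014, 0, 0, 0, 0, 0, 0, 0, 0, 0, 0],
)

```text
time_s: 23.7
tcp_pos: [613.8, 93.1, 74.6]
eef_rot: [[0.729, -0.004, -0.685], [0.685, 0.004, 0.729], [-0.001, -1.0, 0.006]]
ft_force: [-11.0, 10.1, 5.4]
opening: 0.2
```

Emit:
step_arm(
  commands=[-0.002, 0.002, 0, 0, 0, 0, -0.007, 0.0074, 0, 0, 0, 0, -0.01, 0.0106, 0, 0, 0, 0, 0, 0, 0.04, 0, 0, 0, 0, 0, 0.05, 0, 0, 0, 0, 0, 0.05, 0, 0, 0, -0.005, 0.005, 0.05, 0, 0, 0, 0, 0, 0, 0, 0, 0, 0, 0, 0, 0, 0, 0],
  claw=-1,
)

```text
time_s: 24.82
tcp_pos: [591.9, 116.3, 264.3]
eef_rot: [[0.731, -0.0, -0.682], [0.682, -0.0, 0.731], [-0.0, -1.0, 0.0]]
ft_force: [0.5, 0.1, -0.5]
opening: 0.2
```

```bash
python3 shot.py 16 wrist side top; python3 - <<'E'
from h import *
c=pickle.load(open('side16.pkl','rb')); crop(c,280,145,400,225,6.6,'pics/side16z.png')
E
```

```text
24.975 [591.8 116.  263.3] [[0.731, -0.002, -0.682], [0.682, -0.0, 0.731], [-0.002, -1.0, 0.002]] [-0.2  0.2 -0.9] -0.021816255768388953
```

View pics/wrist16.png

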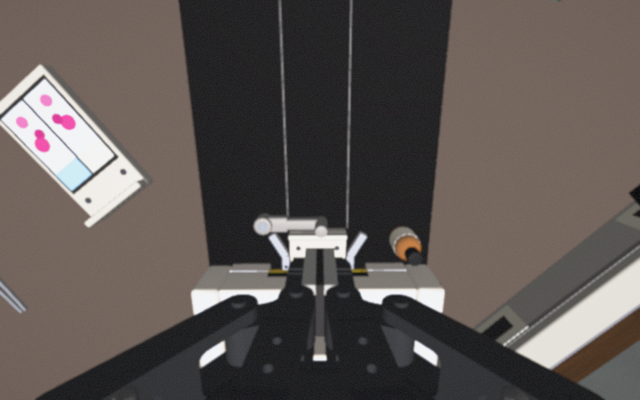

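View pics/side16z.png

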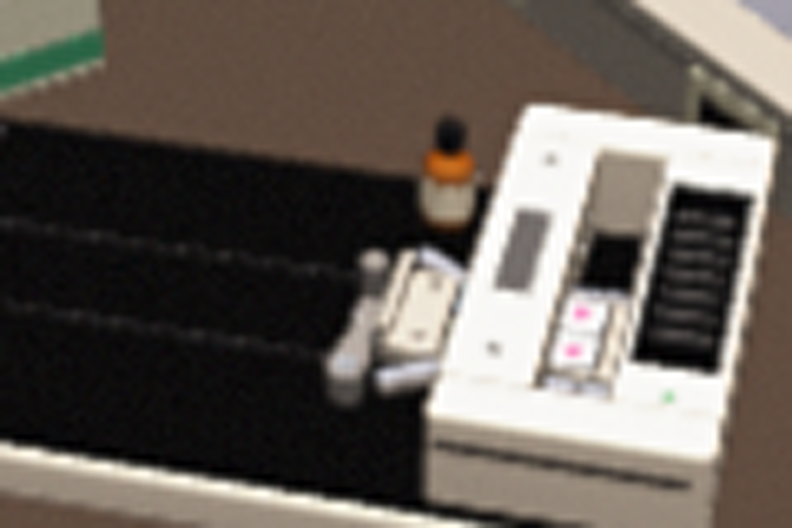

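Emit:
step_arm(
  commands=[-0.025, 0.027, 0, 0, 0, 0, -0.03, 0.032, 0, 0, 0, 0, -0.03, 0.032, 0, 0, 0, 0, 0, 0, 0, 0, 0, 0, 0, 0, 0, 0, 0, 0],
)

```text
time_s: 25.6
tcp_pos: [507.5, 206.8, 264.2]
eef_rot: [[0.731, -0.001, -0.682], [0.682, -0.0, 0.731], [-0.001, -1.0, 0.0]]
ft_force: [-0.7, -0.5, -0.5]
opening: 0.1
```

```bash
python3 shot.py 17 wrist top; python3 - <<'E'
from h import *
c=pickle.load(open('wrist17.pkl','rb')); crop(c,230,250,400,360,4.5,'pics/w17z.png')
E
```

```text
25.7 [508.  206.3 264.2] [[0.732, -0.001, -0.681], [0.681, -0.0, 0.732], [-0.001, -1.0, 0.0]] [-0.6 -0.3  0. ] -0.14353879651079487
```

View pics/wrist17.png

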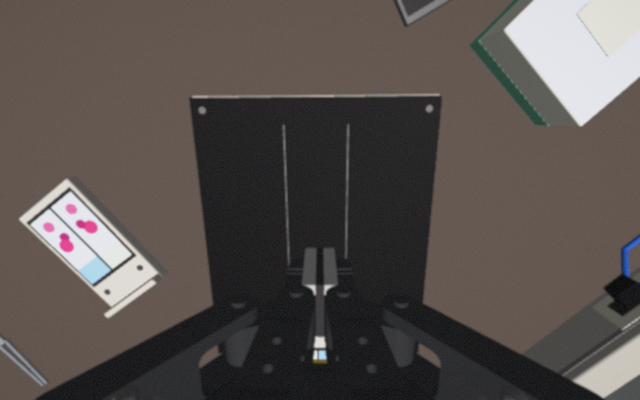

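```bash
python3 - <<'E'
from h import *
p=np.load('scan.npy')
cc,s=np.cos(p[2]),np.sin(p[2]);R=np.array([[cc,-s],[s,cc]])
w=pickle.load(open('wrist16.pkl','rb')); crop(w,240,200,380,290,5.6,'pics/w16z.png')
E
```

```text
(no output)
```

View pics/w16z.png

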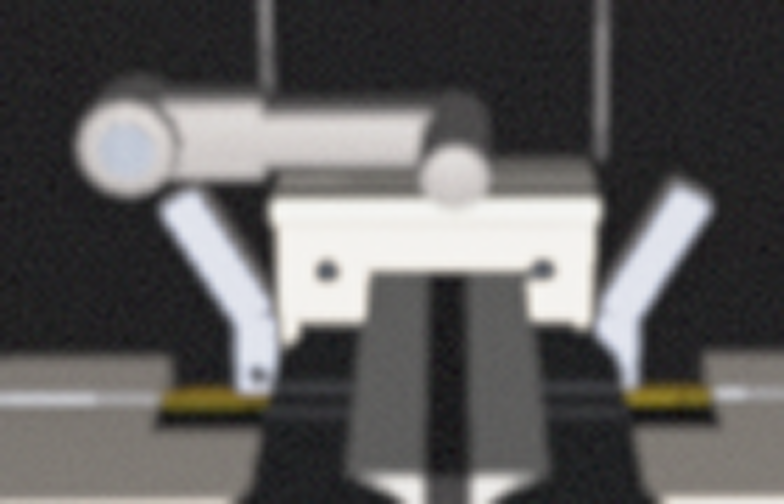

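View pics/top17.png

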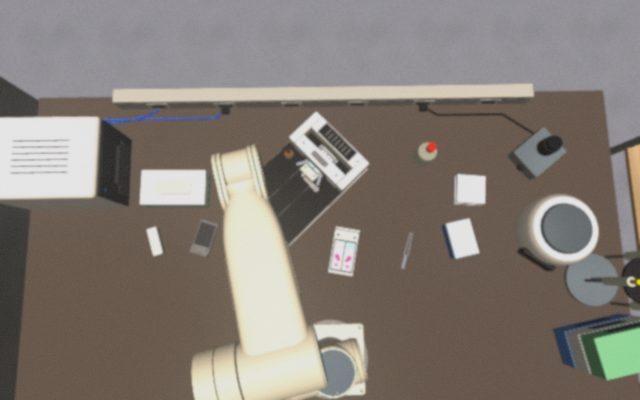

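```bash
python3 - <<'E'
from h import *
p=np.load('scan.npy')
cc,s=np.cos(p[2]),np.sin(p[2]);R=np.array([[cc,-s],[s,cc]])
w=pickle.load(open('wrist16.pkl','rb'))
L=lambda q,z:((cast(w,q,z)[:,:2]-p[:2])@R)
pv=L([(262.2,226.1)],59)[0];k=L([(321.2,231.5)],77)[0]; print(pv,k,np.arctan2(-(k[0]-pv[0]),k[1]-pv[1]))
print('tail',L([(288.7,235.1),(347,235.1)],64)-pv+[21,-60])
print('bar edge top', L([(240+270/5.6,200+105/5.6),(240+420/5.6,200+107/5.6)],55)-pv+[21,-60])
E
```

```text
[ 19.97621336 -59.52859628] [19.73224003  4.76783921] 0.0037944896519826726
tail [[ 29.69399212 -30.90081572]
 [ 29.99927947  32.31270365]]
bar edge top [[ 14.02807278 -31.75992024]
 [ 14.58432995  -2.37076086]]
```

```bash
python3 -c "
from plant import ticket; print(ticket.job_done())"
```

```text
the job is handed in; nothing more can be done
None
```

The carrier is fully home against the stops, the latch is shut behind it, and the job is handed in. It took about 26 s of the 69 s allowed.

**What I did:** I squared and centred the smaller carrier by pushing its side with two open fingertips. Then I pushed it by the tail upstand under the bridge until it met the stops, where the force rose to about 14 N. Next I swept the latch knob round with closed fingers to its stop, at about 15 N. I finished by backing up and away from the scanner.

**Last checks:**
- **Carrier:** the wrist camera, referenced to the latch pivot, puts the tail at scanner x = 29.7 to 30.0 mm, against 30 for fully home. It sits straight in the lane.
- **Latch:** it measures 0.004 rad, so it is shut.
- **Arm:** it is well above the deck and free of contact, with forces under 1 N.
- **Other items:** none looked moved in the final pictures. I judged this by eye and did not measure it.
- **Bridge:** I saw no force spike while the carrier went under it. I only read the force at the end of each move.

**Checks that disagreed:**
- The top and side cameras read the nose 2 to 5 mm beyond 150 mm on average. Their pixels are coarse there, so I relied on the wrist camera and the hard contact with the stops.
- The arm's own position at contact suggested the tail was about 2 mm short of 30. That fits the 2 mm calibration error.

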